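Draw three cells from the magazine feeder for a battery pack

ROBOT

A 7-joint arm with a two-finger parallel gripper is mounted at the origin on the work surface. World frame = base frame: x ahead of the robot, y to its left, z up, the work surface at z = 0. Lengths are in m, angles in rad, forces in N, time in s.
With the tool pointing down it reaches from about 0.4 to 0.875 m from the base axis. Payload 6.5 kg.
Tool frame: the origin (TCP) lies midway between the tips of the shut fingers; the grasp point (between the pads) lies 19 mm behind it; y points along the fingers, x is the direction in which the jaws open and shut, and the axes are right-handed (so a half turn about y gives the same grasp; the last joint's range is limited). The gripper opens to 88 mm and grips with 3 to 60 N. Pads are 18 mm wide; open, the fingers measure 123 mm over their backs; the gripper's body (75 mm by 187 mm) begins 45 mm behind the grasp point.
Start: joints at [1.101, 0.536, -0.004, 1.538, 0.003, 1.067, -0.071], TCP at [0.255, -0.598, 0.239] pointing down, gripper open.
Joint ranges: [-2.7, 2.7], [-0.37, 2.16], [-1.27, 1.26], [0.24, 2.4], [-1.31, 4.45], [0.19, 1.91], [-2.76, 2.76]. Speed limits (rad/s): [2.39, 2.39, 3.14, 3.14, 3.14, 3.14, 3.14].

INTERFACE

Orientations are given as a 3x3 rotation matrix whose columns are the frame's x, y, z axes.
In Python, from workcell import robot gives the robot as it stands.
- The arm moves only by the tool send_rows, never from a script. Its argument "plan" is one flat list of numbers, 7 for each row, row after row: the shift along the tool's x, y, z in cm, then the turn, a rotation vector about the tool's x, y, z in rad, then the gripper command: -1 is fully open, 1 is shut, values between are in proportion. A call has 1 to 10 rows; each row shifts and turns the commanded pose from where the row before left it, along the tool's axes as they then stand; what a row does not reach is not made up. A row lasts 1/8 s, in which the tool goes at most 62.5 mm and 10.7 degrees, less where a joint would pass 70% of its speed; a pose out of reach is approached as far as the arm can. A call with a gripper value outside its range is refused whole. The fingers move at their own pace and stop on an object; the grip force is fixed at half the most. Time passes only in rows, so rows that do not move let the fingers close. It gives the time, the measured TCP pose, the force and the opening at its end, in the units of the state.
- robot.get_obs(): the state, without advancing time (a new reading comes with each control period).
- robot.capture(name): name is "side" or "top"; returns a dict with "img" (400x640x3 uint8, red, green, blue), "camera_matrix" (3x3 intrinsics, pixels), "k1" (the pictures are not rectified: a ray, as slopes to the right and down, at radius r is drawn at 1 + k1 r^2 times it, then the intrinsics apply), "xyz" and "rotation" of the camera in the world. Camera axes: x right, y down, z forward; pixel columns grow to the right and rows downward; lengths in m; the calibration is good to about 2 mm. A picture is of the moment at which its call begins. There is no depth.
- robot.sign_off(): hands the job in, once; it reports no verdict.
Trained networks look in a picture, given as the dict that the camera call returned (one of the last four; its "shot" number tells which), for a name from the list of things; names that differ only in an ending like _2 or _b are one class to them, and where a whole thing is asked for, a point or a joint stands for the part that bears it (a point fixed in the world has none). Each returns a list of dicts, best first, with "score" (0 to 1); they miss things now and then, are a little off and sometimes report something else, mostly with a low value. They report only what shows in the picture. A call takes as long as a camera call. They do not tell look-alikes from the thing itself.
- robot.boxes_of(picture, name): "extent" ([left, top, width, height] in pixels, round what is visible of it).
- robot.spot_point(picture, name): "uv" ([column, row] in pixels: a listed point, or the origin of a listed thing).
The state is a dict: "t": time; "joint_pos": joint angles; "qd": joint speeds; "joint_torque": joint torques, N m; "position": TCP position; "tool_rot": TCP orientation; "force": force on the tool from outside, world axes, zero at the start; "torque": the same for the moment, N m; "opening": opening from 0.0 (shut) to 1.0 (fully open).
Only numpy, scipy, OpenCV 4.12 (cv2) and the standard library are available. Lean on these libraries where they do the work, as an engineer would, in place of code of your own. Each camera call takes 0.05 s, during which the arm holds its last target.

TASK

Draw three cells from the feeder for a battery pack: stand the empty carrier on the feeder's apron, low end under the spout, and let go; then press the side lever down and let it right up, once for each cell, until exactly three cells lie in the carrier. Carry the loaded carrier to the spot welder and leave it standing flat in the middle of the work plate with the three cells in it. Leave the other cells in the feeder and the things around undisturbed.

Things in the scene. Friction and masses are not known exactly. Their poses are not given: they have to be found in the camera images.
- feeder: Bench-top gravity cell feeder, fixed. Origin on the bench under the magazine (76 x 36 mm, 200 mm tall); +y is the way cells leave, -x the lever side. At y -146 to -18 mm a grey housing, x +-40, 200 mm tall; on it a stock tray, x +-65, y -150 to -20, z 200 to 229 mm, overhangs the lever. A spout slopes down to y = 92 mm. Base plate 4 mm thick, x +-65, y -152 to 222; its +y part is the apron.
- lever_pad (a point): Centre of the top of the lever's black rubber pad, 40 (feeder x) x 42 mm (y), 118 mm above the bench when up, 27 mm out from the housing wall. The tray above it, 85 mm higher, reaches to its centre line, so the tool must lean outward (its body towards feeder -x) about 35 degrees. The pad goes 35 mm straight down when pressed. Moves with the lever, tilted 8 deg at rest.
- lever (a joint): Lever angle, rad: 0 = up (rest), 0.42 = down on its stop. Sprung: about 3.5 N at the pad at the top, 7.5 N at the bottom. About two thirds down the lowest cell is pushed off its bed and rolls down the spout in under 1 s; the next drops into its place only when the lever has come right up: one cell for each full press and release.
- dock (a point): Point on the apron's flat top, 4 mm above the bench, 138 mm from the magazine's centre in feeder +y: where the middle of the carrier's underside stands when docked. Axes as the feeder's: the docked carrier has the same yaw.
- spout_lip (a point): Middle of the spout's end, on its upper face, 33 mm above the bench; sheet 3 mm thick, 76 mm wide, side cheeks 12 mm higher. The docked carrier's low end reaches 8 mm under it, so bring the carrier in level from feeder +y, its underside less than 8 mm over the apron, not from straight above.
- carrier_base (a point): Middle of the underside of the loose open black carrier, 98 mm (its x) x 108 mm (its y), 0.2 to 0.33 kg. Its -y end wall is the low one, 16 mm, over which cells roll in; +y end wall 34 mm, side walls 22 mm high, all 4 mm thick. Its floor falls 8 mm towards +y, so cells gather there.
- carrier_bar (a point): Middle of the carrier's round wooden bar handle, 12 mm thick, 90 mm free length along the carrier's x, 74 mm above the carrier's underside, over its middle. Axes as the carrier's.
- plate (a point): Centre of the top of the spot welder's flat aluminium work plate, 180 mm (x) x 150 mm (y), 10 mm above the bench, fixed. The welder's blue enclosure, 190 x 130 mm, 102 mm tall (116 with the pens on its lid), begins 80 mm from here in +y.
- cell1: Battery cell, grey, round, 26 mm thick, 65 mm long, 92 g; lowest in the magazine, first to come out. Origin at its centre, x along its length.
- cell2: Same kind of cell, second from below.
- cell3: Same kind of cell, third from below.
- cell4: Same kind of cell, fourth from below; it stays in the magazine.
- cell5: Same kind of cell, the top one; it stays in the magazine.
- mug: Bystander: steel mug, 76 mm wide, 85 mm tall; origin under its centre.
- tape: Bystander: roll of tape lying flat, 104 mm wide, 48 mm tall; origin under its centre.
- jar: Bystander: glass jar with steel cap, 68 mm wide, 75 mm tall; origin under its centre.
Things that resemble listed ones, but are neither listed nor needed, are in the scene too. What is shaped like the cell5 but purple is not meant. Leave any red look-alike of the part that bears carrier_base alone.

How it is judged:
On the way, in this order (a step that is already met when the one before it is completed fails the run):
1. the empty carrier stands on the apron under the spout (base within 30 mm of its place) and is let go (z of carrier_base in the frame of dock between -0.004 and 0.004 m and angle between carrier_base's own z axis and vertical below 0.06 rad and horizontal distance between carrier_base and dock below 0.03 m and contact force between the fingers and anything else below 0.5 N), for 0.2 s.
2. one cell lies in the carrier (x of cell1 in the frame of carrier_base between -0.042 and 0.042 m and y of cell1 in the frame of carrier_base between -0.05 and 0.05 m and z of cell1 in the frame of carrier_base between 0.008 and 0.036 m), for 0.1 s.
3. a second cell lies in the carrier (all of step 2 and x of cell2 in the frame of carrier_base between -0.042 and 0.042 m and y of cell2 in the frame of carrier_base between -0.05 and 0.05 m and z of cell2 in the frame of carrier_base between 0.008 and 0.036 m), for 0.1 s.
4. a third cell lies in the carrier (all of step 3 and x of cell3 in the frame of carrier_base between -0.042 and 0.042 m and y of cell3 in the frame of carrier_base between -0.05 and 0.05 m and z of cell3 in the frame of carrier_base between 0.008 and 0.036 m), for 0.1 s.
At the end, for the whole second after the job is handed in: The carrier stands flat on the welder's work plate, its base within 40 mm of the plate's centre and level within 3.5 degrees, with cells 1, 2 and 3 lying still in it; cells 4 and 5 are still in the feeder's magazine and the lever is up (all of step 4 and z of carrier_base in the frame of plate between -0.004 and 0.004 m and angle between carrier_base's own z axis and vertical below 0.06 rad and horizontal distance between carrier_base and plate below 0.04 m and z of each of cell4, cell5 in the frame of feeder above 0.05 m and y of cell4 in the frame of feeder between -0.015 and 0.015 m and y of cell5 in the frame of feeder between -0.015 and 0.015 m and value of joint lever below 0.06 rad and linear speed of each of cell1, cell2, cell3 below 0.03 m/s); the robot touches nothing.
It fails at once if a fourth cell leaves the magazine (y of cell4 in the frame of feeder above 0.03 m).
It fails at once if the mug is moved more than 30 mm (distance of mug from where it was at the start of the episode above 0.03 m).
It fails at once if the tape is moved more than 30 mm (distance of tape from where it was at the start of the episode above 0.03 m).
It fails at once if the jar is moved more than 30 mm (distance of jar from where it was at the start of the episode above 0.03 m).
It also fails if it takes over 72 s, if anything falls off the work surface, if the arm or the gripper's body presses on something with over 40 N, if the wrist force passes 120 N, or if a joint passes its speed limit or range.

## Working session

There is one attempt and no reset: what is moved stays moved. The work goes in short steps, Python scripts to look and compute and a tool call to move; the robot and the scene stay as the last step left them, time stands still between calls to the robot, and variables do not carry over. Pictures are saved under pics/ and viewed, and the job is handed in when it is done.

Besides the shell and the picture viewer there is one more tool, called after "Emit:" by a JSON object that holds its "method" and its "body". send_rows: Moves the arm, as the interface text tells. Its arguments: {"type":"object","properties":{"plan":{"type":"array"}},"required":["plan"]}

```bash
ls; mkdir -p pics; python3 - <<'E'
from workcell import robot
import cv2
o=robot.get_obs()
print(o)
for n in("side","top"):
    c=robot.capture(n); cv2.imwrite(f"pics/{n}0.png",c["img"][:,:,::-1]); print(n,c["camera_matrix"].tolist(),c["k1"],c["xyz"],c["rotation"].tolist(),c["shot"])
    for k in ["feeder","lever_pad","dock","spout_lip","carrier_base","carrier_bar","plate","cell1","cell5","mug","tape","jar"]:
        print(k,[(round(d["score"],2),[round(float(x)) for x in d["uv"]]) for d in robot.spot_point(c,k)][:4])
E
```

```text
pics
{'t': 0.0, 'joint_pos': array([ 1.10077802,  0.53715807, -0.00441739,  1.5388685 ,  0.00260143,
        1.06727316, -0.07119603]), 'qd': array([ 0.00175832, -0.00179514,  0.00213626, -0.00152754,  0.00065431,
       -0.00022625, -0.00029693]), 'joint_torque': array([ 4.17692308e-04, -5.70973063e+01,  9.91326347e-01, -2.51605171e+01,
       -5.61264809e-02,  1.80442363e-02,  1.60833251e-04]), 'position': array([ 0.25513947, -0.59717169,  0.23784632]), 'tool_rot': array([[ 3.92985369e-01, -7.92501830e-04,  9.19544383e-01],
       [-9.19543160e-01,  1.50561230e-03,  3.92986144e-01],
       [-1.69591957e-03, -9.99998553e-01, -1.37056034e-04]]), 'force': array([-0.97160437,  0.73300956, -0.34344958]), 'torque': array([ 0.01057192, -0.03275999, -0.04390153]), 'opening': 1.0029023703950075}
side [[480.8099610540937, 0.0, 329.08753457520083], [0.0, 480.8099610540937, 201.55193619541046], [0.0, 0.0, 1.0]] -0.1191135054713215 [0.57823547 0.86855451 0.66092036] [[-0.9989644518217212, 0.0012126761865966767, 0.04548135236549795], [-0.03883009312408053, 0.4982568493427909, -0.8661595326214281
[... 765 characters left out ...]
0.09811795159839747, -0.9677707532379375, 0.2319323969423193], [-0.9951747552482567, -0.09535233800459497, 0.0231330532707967], [-0.00027219608111232047, -0.2330830341623613, -0.9724567985751146]] 2
feeder [(0.72, [341, 230])]
lever_pad [(0.91, [388, 255])]
dock []
spout_lip [(0.66, [308, 225])]
carrier_base [(0.88, [195, 198]), (0.73, [209, 134]), (0.61, [189, 272])]
carrier_bar [(0.82, [198, 124]), (0.76, [186, 191])]
plate [(0.77, [189, 270])]
cell1 [(0.87, [344, 216]), (0.66, [328, 169]), (0.37, [184, 191]), (0.33, [388, 252])]
cell5 [(0.87, [344, 216]), (0.66, [328, 169]), (0.37, [184, 191]), (0.33, [388, 252])]
mug [(0.88, [451, 221])]
tape [(0.97, [271, 144])]
jar [(0.92, [261, 287])]
```

View pics/side0.png

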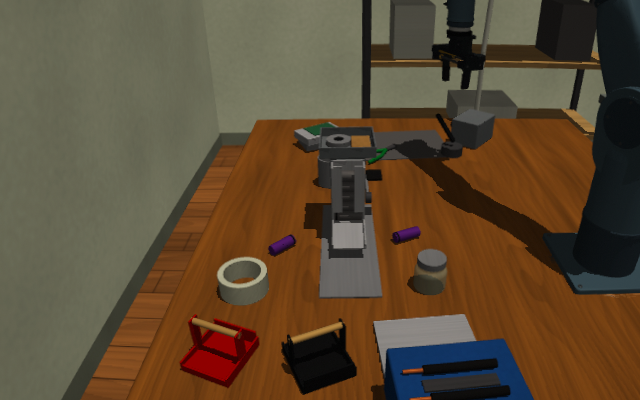

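View pics/top0.png

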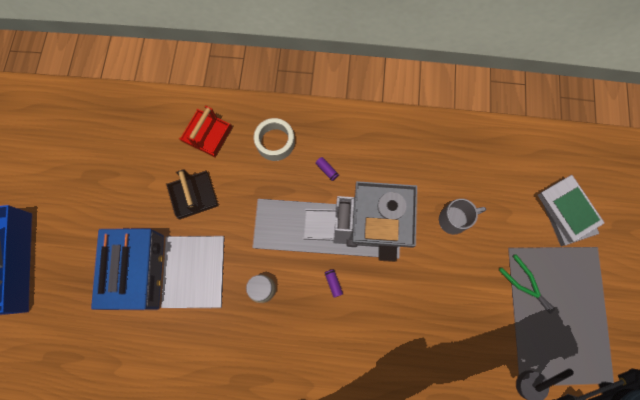

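Two carriers are in view. The red one is at top (205,132) and side (220,350). The black one is at top (191,194) and side (318,360). The black one is meant. Next I'll measure and take enlarged crops.

```bash
cat > h.py <<'E'
import numpy as np, cv2
from workcell import robot
def ray(c,uv):
    p=cv2.undistortPoints(np.array([[uv]],float),c["camera_matrix"],np.array([c["k1"],0,0,0,0.]))[0,0]
    d=np.array(c["rotation"])@np.array([p[0],p[1],1]); return np.array(c["xyz"]),d/np.linalg.norm(d)
def onz(c,uv,z):
    o,d=ray(c,uv); return o+d*(z-o[2])/d[2]
def tri(c1,u1,c2,u2):
    o1,d1=ray(c1,u1);o2,d2=ray(c2,u2)
    A=np.array([d1,-d2]).T; s=np.linalg.lstsq(A,o2-o1,rcond=None)[0]
    a=o1+s[0]*d1;b=o2+s[1]*d2
    return (a+b)/2,np.linalg.norm(a-b)
def proj(c,P):
    R=np.array(c["rotation"]);P=np.atleast_2d(np.asarray(P,float))
    q=(P-np.array(c["xyz"]))@R
    return cv2.projectPoints(q.reshape(-1,1,3),np.zeros(3),np.zeros(3),c["camera_matrix"],np.array([c["k1"],0,0,0,0.]))[0][:,0]
def crop(c,box,k,name):
    x,y,w,h=box; im=c["img"][y:y+h,x:x+w,::-1]
    cv2.imwrite(f"pics/{name}.png",cv2.resize(im,None,fx=k,fy=k,interpolation=cv2.INTER_CUBIC))
E
python3 - <<'E'
from h import *
import pickle
T=robot.capture("top");S=robot.capture("side")
pickle.dump((T,S),open("c0.pkl","wb"))
crop(T,(150,160,100,75),8,"t_car");crop(T,(240,170,190,100),4,"t_feed");crop(S,(270,310,100,85),7,"s_car");crop(S,(300,110,110,200),3,"s_feed")
crop(T,(80,220,160,100),5,"t_weld")
E
```

```text
(no output)
```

View pics/t_car.png

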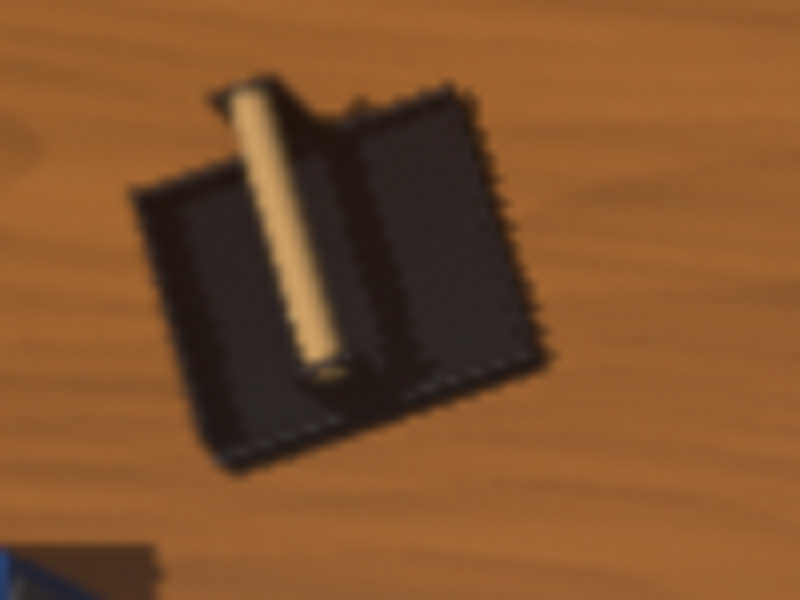

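View pics/t_feed.png

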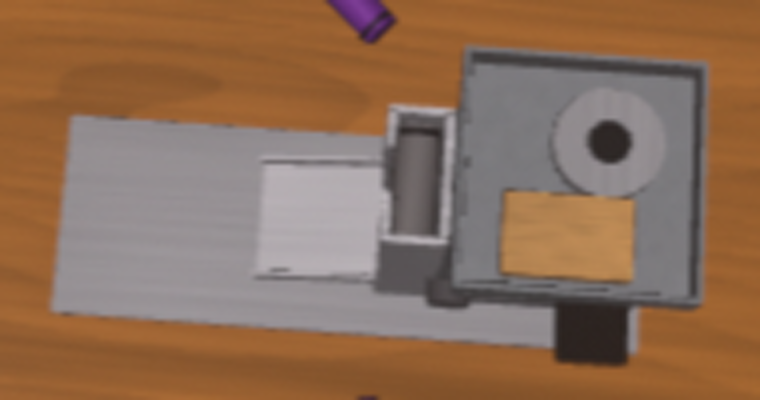

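View pics/s_car.png

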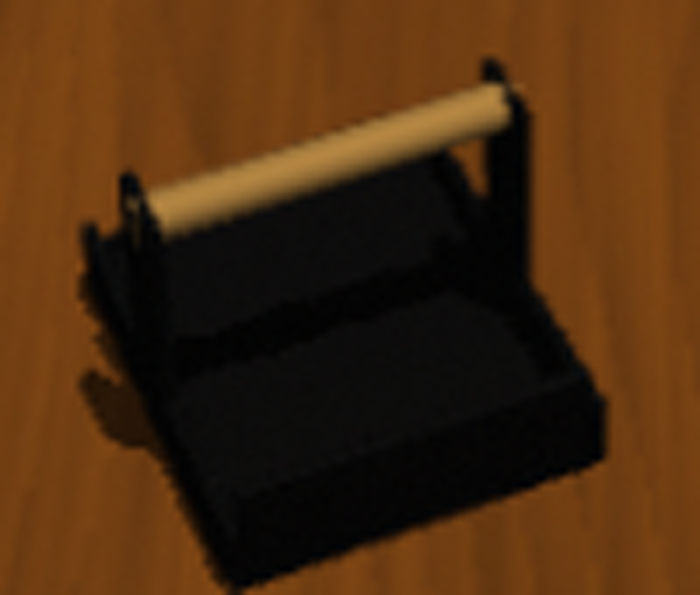

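View pics/s_feed.png

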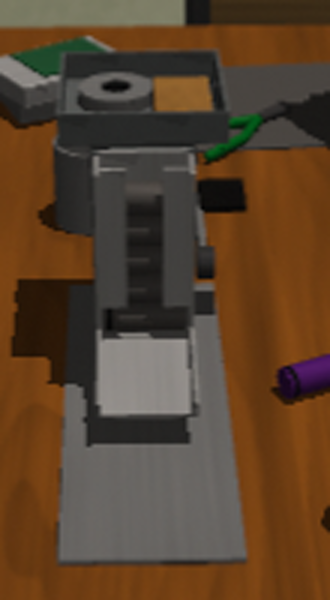

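View pics/t_weld.png

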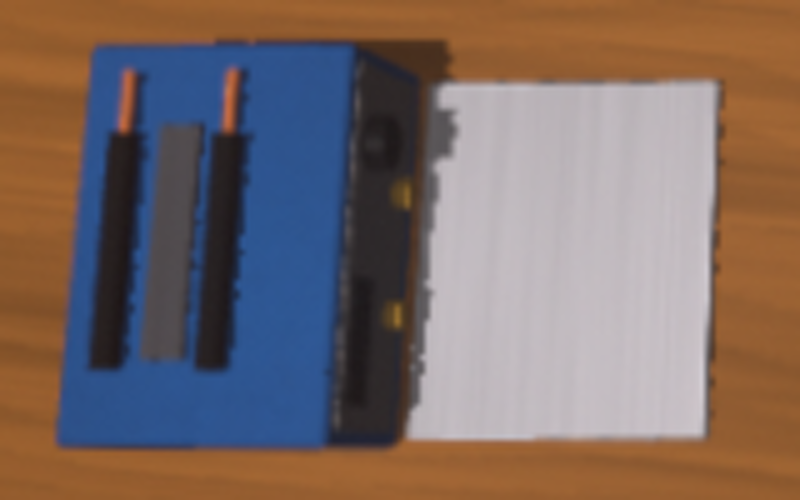

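The crops show:
- **Carrier:** the black carrier has its wooden bar at side (316,333) and top (186,188). Its tall wall faces the side camera, roughly world +y.
- **Feeder:** the apron lies towards +y and the lever pad sits at about top (388,254).

Next I'll fit poses from the corner pixels.

```bash
cat > fit0.py <<'E'
from h import *
import pickle
from scipy.optimize import least_squares
T,S=pickle.load(open("c0.pkl","rb"))
def fit(obs,x0,z0=0,free_z=False):
    def f(p):
        c,s=np.cos(p[2]),np.sin(p[2]);r=[]
        for cam,uv,P in obs:
            W=[p[0]+c*P[0]-s*P[1],p[1]+s*P[0]+c*P[1],z0+P[2]]
            r+=list(proj(cam,W)[0]-uv)
        return np.array(r)
    s=least_squares(f,x0,loss="soft_l1"); return s.x,f(s.x).reshape(-1,2).round(1).tolist()
tc=lambda u,v,k,x,y:(u/k+x,v/k+y)
f=lambda u,v:tc(u+.5*0,v,4,240,170)
g=lambda u,v:tc(u,v,3,300,110)
F=[(T,f(70,115),(.065,.222,.004)),(T,f(52,312),(-.065,.222,.004)),(T,f(637,353),(-.065,-.152,.004)),
(T,f(467,47),(.065,-.02,.229)),(T,f(707,63),(.065,-.15,.229)),(T,f(700,303),(-.065,-.15,.229)),(T,f(452,286),(-.065,-.02,.229)),
(S,g(58,560),(.065,.222,.004)),(S,g(246,560),(-.065,.222,.004)),(S,g(97,413),(.038,.092,.033)),(S,g(190,415),(-.038,.092,.033))]
x,r=fit(F,[.5,-.1,0]);print("feeder",x.round(4),r)
c=lambda u,v:tc(u,v,8,150,160)
d=lambda u,v:tc(u,v,7,270,310)
C=[(T,c(245,88),(.045,0,.077)),(T,c(325,365),(-.045,0,.077)),(S,d(155,215),(.045,0,.074)),(S,d(505,100),(-.045,0,.074)),
(T,c(460,88),(.049,-.054,.016)),(T,c(547,360),(-.049,-.054,.016)),(S,d(235,590),(.049,.054,0)),(S,d(605,462),(-.049,.054,0)),(T,c(135,190),(.049,.054,.034)),(T,c(240,472),(-.049,.054,0))]
x,r=fit(C,[.5,.25,0]);print("carrier",x.round(4),r)
w=lambda u,v:tc(u,v,5,80,220)
W=[(T,w(718,81),(.09,-.075,.01)),(T,w(706,438),(-.09,-.075,.01)),(T,w(407,438),(-.09,.075,.01)),(T,w(436,85),(.09,.075,.01)),
(T,w(355,45),(.095,.080,.102)),(T,w(330,445),(-.095,.080,.102)),(T,w(58,445),(-.095,.21,.102)),(T,w(95,47),(.095,.21,.102))]
x,r=fit(W,[.35,.25,0]);print("plate",x.round(4),r)
for n,u,v,z in(("mug",(458,215),(0,0),.085),("tape",(274,138),0,.048),("jar",(261,287),0,.075)): print(n,onz(T,u,z).round(3))
E
python3 fit0.py
```

```text
feeder [ 0.5842 -0.108   0.0246] [[0.2, -0.4], [-0.6, -0.4], [-0.5, 0.0], [-0.5, -0.7], [0.3, -0.3], [0.4, 0.2], [-0.3, -0.1], [-0.3, -0.4], [0.5, -1.0], [0.1, 0.2], [3.0, -0.8]]
carrier [0.6346 0.2854 0.4352] [[0.3, 0.9], [-0.2, -0.7], [-0.2, -1.1], [-0.3, -0.4], [-0.5, -0.2], [-1.1, -0.0], [-0.1, -0.4], [0.7, -1.1], [-1.4, -1.7], [-0.8, 0.7]]
plate [0.4376 0.2523 0.1082] [[0.6, -0.2], [0.4, 0.3], [0.4, 0.4], [-0.9, -0.6], [0.7, -0.8], [-0.0, 0.8], [-0.7, 0.6], [-0.5, -0.8]]
mug [ 0.631 -0.387  0.085]
tape [0.798 0.087 0.048]
jar [0.414 0.068 0.075]
```

Emit:
{"method": "send_rows", "body": {"plan": [0,-5,0,0,0,0,-1,0,-5,0,0,0,0,-1,-3.7,0,3.9,0,0,0,-1,-3.7,0,3.9,0,0,0,-1,-3.7,0,3.9,0,0,0,-1,-3.7,0,3.9,0,0,0,-1,-3.7,0,3.9,0,0,0,-1,-3.7,0,3.9,0,0,0,-1,-3.7,0,3.9,0,0,0,-1,-3.7,0,3.9,0,0,0,-1]}}

```text
t: 2.65
position: [0.4265, -0.2013, 0.339]
tool_rot: [[0.393, 0.001, 0.92], [-0.92, -0.001, 0.393], [0.001, -1.0, 0.0]]
force: [0.4, 0.5, -0.3]
opening: 1.003
```

Emit:
{"method": "send_rows", "body": {"plan": [-3.7,0,3.9,0,0,0,-1,-3.7,0,3.9,0,0,0,-1,-3.7,0,3.9,0,0,0,-1,-3.7,0,3.9,0,0,0,-1,-3.7,0,3.9,0,0,0,-1,-3.7,0,3.9,0,0,0,-1,-3.7,0,3.9,0,0,0,-1,-3.7,0,3.9,0,0,0,-1,-3.5,0,3.5,0,0,0,-1,0,0,0,0,-0.03,0,-1]}}

```text
t: 3.9
position: [0.6143, 0.2426, 0.3379]
tool_rot: [[0.427, -0.001, 0.904], [-0.904, 0.003, 0.427], [-0.003, -1.0, -0.0]]
force: [0.2, -0.6, -0.0]
opening: 1.002
```

```bash
cat >> h.py <<'E'
def delta(p,yaw=None):
    o=robot.get_obs();R=o["tool_rot"];d=R.T@(np.array(p)-o["position"])*100
    cur=np.arctan2(R[1,2],R[0,2])
    print("t",round(o["t"],2),"pos",o["position"].round(4),"yaw",cur.round(4),"y-axis",R[:,1].round(3),"F",o["force"].round(1),"open",round(o["opening"],3),"\n delta cm (tool)",d.round(2),"turn y",None if yaw is None else round(cur-yaw,4))
E
python3 - <<'E'
from h import *
delta([.6346,.2854,.155],.4352)
T=robot.capture("top");S=robot.capture("side")
crop(T,(150,140,160,120),5,"t1");crop(S,(240,250,160,140),5,"s1")
E
```

```text
t 3.9 pos [0.6143 0.2426 0.3379] yaw 0.4406 y-axis [-0.001  0.003 -1.   ] F [ 0.2 -0.6 -0. ] open 1.002 
 delta cm (tool) [-2.95 18.3   3.67] turn y 0.0054
```

View pics/s1.png

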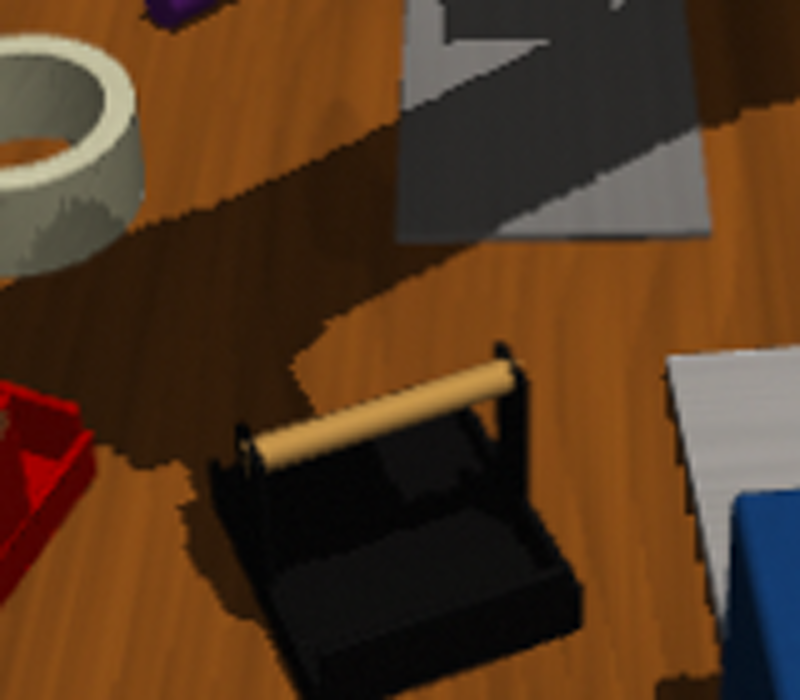

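```bash
python3 - <<'E'
from h import *
import pickle
T,S=pickle.load(open("c0.pkl","rb"))
x,y,a=.6346,.2854,.4352;c,s=np.cos(a),np.sin(a)
W=lambda P:[x+c*P[0]-s*P[1],y+s*P[0]+c*P[1],P[2]]
for sx in(1,-1):
  for sy in(1,-1):
    for z in(0,.016,.022,.034):
      p=proj(S,W((sx*.049,sy*.054,z)))[0];q=proj(T,W((sx*.049,sy*.054,z)))[0]
      print(sx,sy,z,((p-[270,310])*7).round(),((q-[150,160])*8).round())
E
```

```text
1 1 0 [234. 587.] [158. 204.]
1 1 0.016 [230. 543.] [142. 191.]
1 1 0.022 [229. 526.] [136. 186.]
1 1 0.034 [226. 492.] [124. 176.]
1 -1 0 [ 91. 273.] [467. 101.]
1 -1 0.016 [ 86. 230.] [456.  87.]
1 -1 0.022 [ 84. 214.] [451.  81.]
1 -1 0.034 [ 80. 180.] [442.  70.]
-1 1 0 [610. 454.] [234. 477.]
-1 1 0.016 [611. 410.] [219. 468.]
-1 1 0.022 [611. 394.] [213. 464.]
-1 1 0.034 [612. 360.] [202. 457.]
-1 -1 0 [437. 163.] [549. 371.]
-1 -1 0.016 [436. 120.] [538. 360.]
-1 -1 0.022 [436. 104.] [534. 356.]
-1 -1 0.034 [435.  71.] [526. 347.]
```

View pics/t1.png

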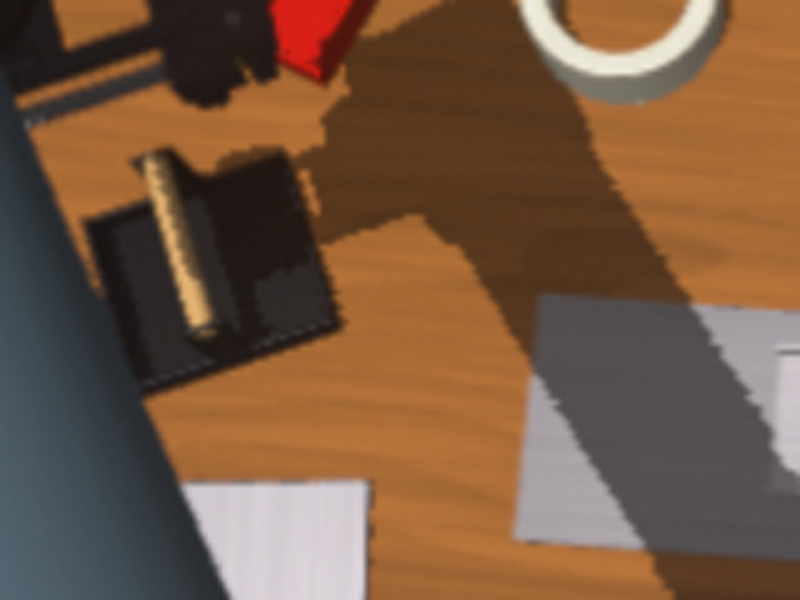

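```bash
python3 - <<'E'
from h import *
import pickle
T,S=pickle.load(open("c0.pkl","rb"))
for c,b,k,n in((S,(275,310,90,85),7,"s_g"),(T,(160,163,64,60),9,"t_g")):
    x,y,w,h=b;im=c["img"][y:y+h,x:x+w,::-1].astype(float)
    im=255*np.clip(im/70,0,1)**.5
    cv2.imwrite(f"pics/{n}.png",cv2.resize(im.astype(np.uint8),None,fx=k,fy=k,interpolation=cv2.INTER_CUBIC))
E
```

```text
(no output)
```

View pics/s_g.png

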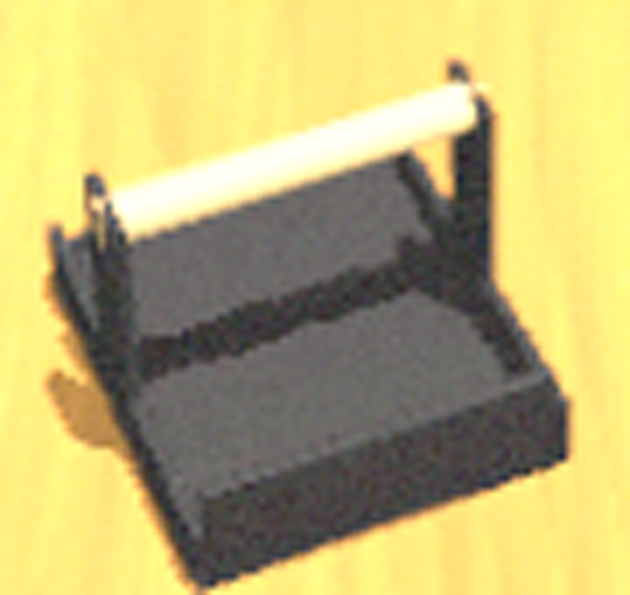

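View pics/t_g.png

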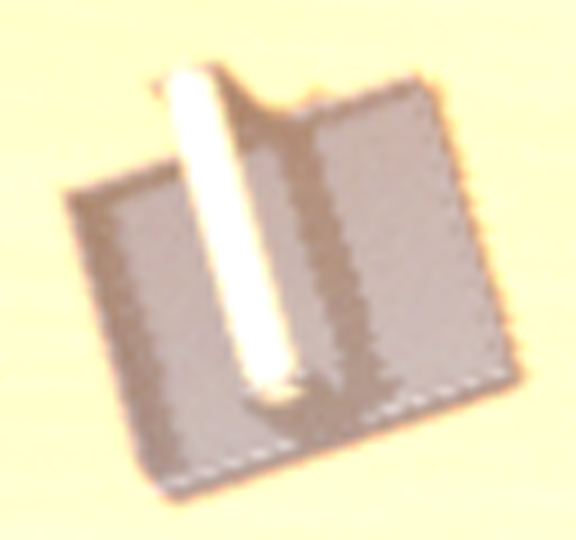

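The enhanced crop confirms that the near wall, side (345,375), is the tall +y wall and the far wall is the low one. This is the black carrier. Now I'll descend and grip the bar.

Emit:
{"method": "send_rows", "body": {"plan": [-1.5,4,1.8,0,0,0,-1,-1.5,4,1.9,0,0.005,0,-1,0,5,0,0,0,0,-1,0,5,0,0,0,0,-1,0,0,0,0,0,0,-1]}}

```text
t: 4.62
position: [0.6339, 0.2768, 0.1551]
tool_rot: [[0.414, -0.007, 0.91], [-0.91, -0.005, 0.414], [0.002, -1.0, -0.008]]
force: [0.2, -0.1, -0.5]
opening: 1.003
```

```bash
python3 - <<'E'
from h import *
delta([.6346,.2854,.055],.4352)
S=robot.capture("side")
crop(S,(220,230,200,160),4,"s2")
E
```

```text
t 4.62 pos [0.6339 0.2768 0.1551] yaw 0.4266 y-axis [-0.007 -0.005 -1.   ] F [ 0.2 -0.1 -0.5] open 1.003 
 delta cm (tool) [-0.77 10.    0.5 ] turn y -0.0086
```

View pics/s2.png

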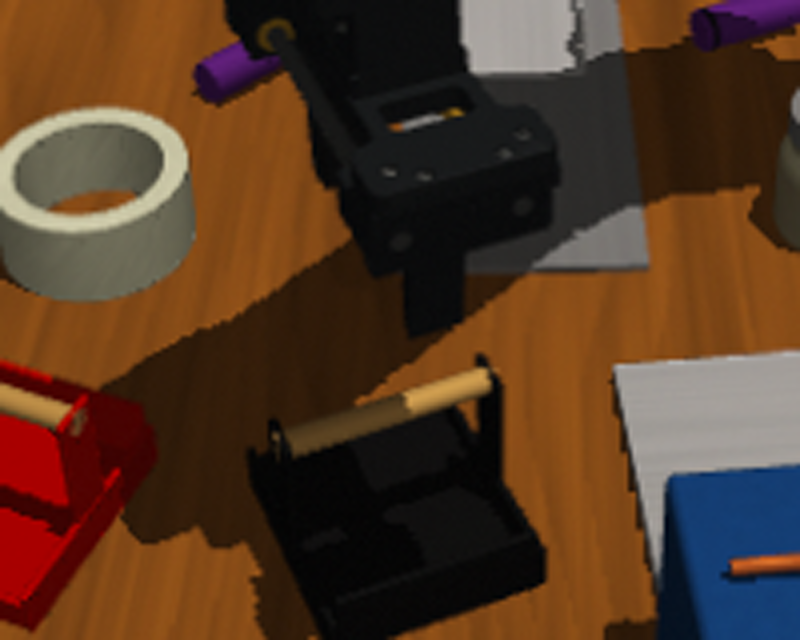

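Emit:
{"method": "send_rows", "body": {"plan": [-0.8,2,0.5,0,-0.009,0,-1,0,3,0,0,0,0,-1,0,3,0,0,0,0,-1,0,2,0,0,0,0,-1,0,0,0,0,0,0,-1]}}

```text
t: 5.3
position: [0.6367, 0.2899, 0.0578]
tool_rot: [[0.424, -0.001, 0.906], [-0.906, -0.001, 0.424], [-0.0, -1.0, -0.002]]
force: [-0.1, 0.0, -0.3]
opening: 1.004
```

```bash
python3 - <<'E'
from h import *
delta([.6346,.2854,.055],.4352)
S=robot.capture("side")
crop(S,(220,230,200,160),4,"s3")
E
```

```text
t 5.3 pos [0.6367 0.2899 0.0578] yaw 0.4381 y-axis [-0.001 -0.001 -1.   ] F [-0.1  0.  -0.3] open 1.004 
 delta cm (tool) [ 0.32  0.28 -0.38] turn y 0.0029
```

View pics/s3.png

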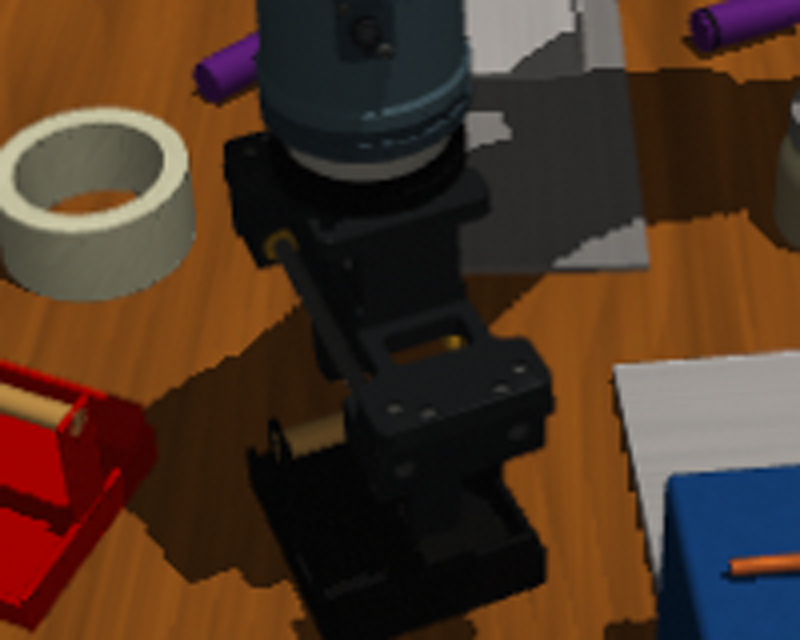

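Emit:
{"method": "send_rows", "body": {"plan": [0.3,0.2,-0.4,0,0,0,-1,0,0,0,0,0,0,1,0,0,0,0,0,0,1,0,0,0,0,0,0,1,0,0,0,0,0,0,1,0,0,0,0,0,0,1,0,0,0,0,0,0,1]}}

```text
t: 6.22
position: [0.6348, 0.2855, 0.0566]
tool_rot: [[0.424, -0.0, 0.906], [-0.906, -0.0, 0.424], [-0.0, -1.0, -0.0]]
force: [-0.6, 0.4, 0.0]
opening: 0.341
```

```bash
python3 - <<'E'
from h import *
delta([.6346,.2854,.055],.4352)
E
```

```text
t 6.22 pos [0.6348 0.2855 0.0566] yaw 0.4379 y-axis [-0. -0. -1.] F [-0.6  0.4  0. ] open 0.341 
 delta cm (tool) [ 0.    0.16 -0.02] turn y 0.0027
```

Still closing; I'll wait a little longer.

Emit:
{"method": "send_rows", "body": {"plan": [0,0,0,0,0,0,1,0,0,0,0,0,0,1,0,0,0,0,0,0,1,0,0,0,0,0,0,1]}}

```text
t: 6.72
position: [0.6347, 0.2857, 0.0567]
tool_rot: [[0.424, -0.0, 0.906], [-0.906, 0.0, 0.424], [-0.0, -1.0, 0.0]]
force: [-0.7, 1.0, -1.1]
opening: 0.117
```

Emit:
{"method": "send_rows", "body": {"plan": [0,-1,0,0,0,0,1,0,-1,0,0,0,0,1,0,-1.5,0,0,0,0,1,0,-1.5,0,0,0,0,1,0,-1,0,0,0,0,1,0,0,0,0,0,0,1]}}

```text
t: 7.48
position: [0.6354, 0.2858, 0.1179]
tool_rot: [[0.424, 0.002, 0.906], [-0.906, 0.001, 0.424], [-0.0, -1.0, 0.002]]
force: [0.3, 0.3, -3.2]
opening: 0.114
```

```bash
python3 - <<'E'
from h import *
a=.0246;c,s=np.cos(a),np.sin(a)
W=lambda x,y,z:np.array([.5842+c*x-s*y,-.108+s*x+c*y,z])
print("dock",W(0,.138,.004),"pre",W(0,.28,0))
delta(W(0,.28,.1),a)
S=robot.capture("side");T=robot.capture("top")
crop(S,(220,200,200,190),3,"s4");crop(T,(130,120,200,150),4,"t4")
E
```

```text
dock [0.58080554 0.02995825 0.004     ] pre [0.57731269 0.17191528 0.        ]
t 7.47 pos [0.6354 0.2858 0.1179] yaw 0.4377 y-axis [ 0.002  0.001 -1.   ] F [ 0.3  0.3 -3.2] open 0.114 
 delta cm (tool) [  7.85   1.77 -10.1 ] turn y 0.4131
```

View pics/s4.png

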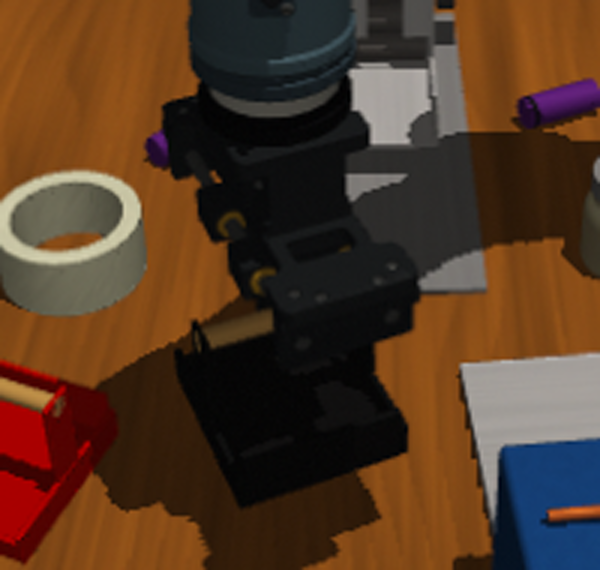

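View pics/t4.png

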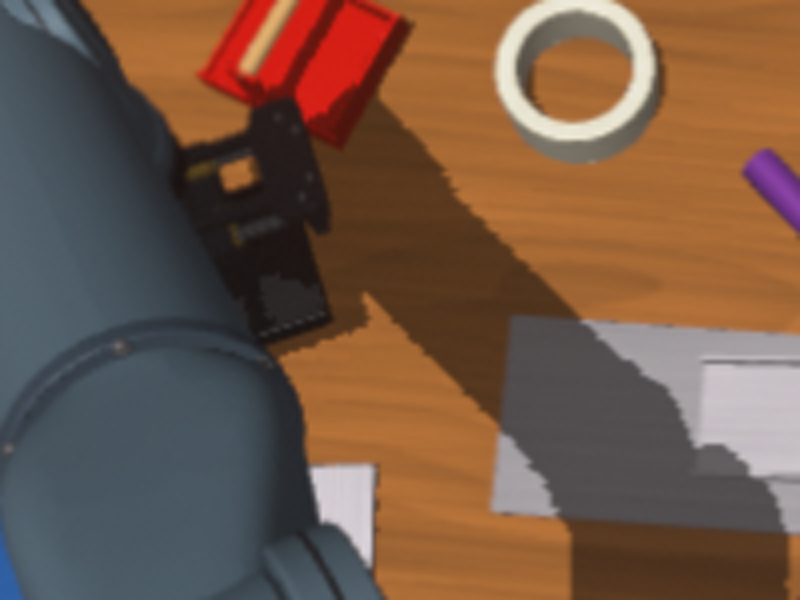

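Emit:
{"method": "send_rows", "body": {"plan": [2.7,0,-2.5,0,0,0,1,2.7,0,-2.5,0,0,0,1,2.7,0,-2.5,0,0,0,1,2.7,0,-2.5,0,0,0,1,2.5,0,-2.5,0,0,0,1,0,0,0,0,0.1,0,1,0,0,0,0,0.11,0,1,0,0,0,0,0.1,0,1,0,0,0,0,0.1,0,1,0,0,0,0,0,0,1]}}

```text
t: 8.82
position: [0.5776, 0.1121, 0.1162]
tool_rot: [[0.029, -0.001, 1.0], [-1.0, -0.0, 0.029], [0.0, -1.0, -0.001]]
force: [1.0, 0.5, -2.3]
opening: 0.116
```

```bash
cat >> h.py <<'E'
def W(x,y,z,a=.0246):
    c,s=np.cos(a),np.sin(a); return np.array([.5842+c*x-s*y,-.108+s*x+c*y,z])
E
python3 - <<'E'
from h import *
delta(W(0,.22,.066),.0246)
S=robot.capture("side");T=robot.capture("top")
crop(S,(260,150,200,190),3,"s5");crop(T,(170,140,200,150),4,"t5")
E
```

```text
t 8.82 pos [0.5776 0.1121 0.1162] yaw 0.029 y-axis [-0.001 -0.    -1.   ] F [ 1.   0.5 -2.3] open 0.116 
 delta cm (tool) [0.02 5.02 0.12] turn y 0.0044
```

View pics/s5.png

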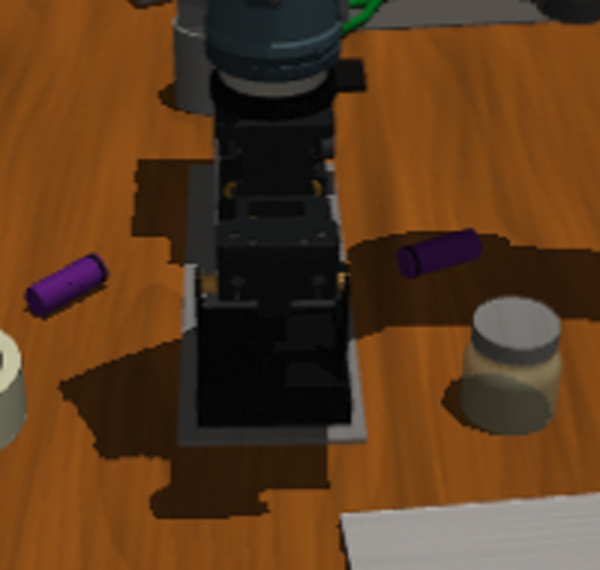

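Emit:
{"method": "send_rows", "body": {"plan": [0,2,0.1,0,0.004,0,1,0,2,0,0,0,0,1,0,1.1,0,0,0,0,1,0,0,0,0,0,0,1,0,0,0,0,0,0,1]}}

```text
t: 9.55
position: [0.5793, 0.1123, 0.066]
tool_rot: [[0.024, 0.001, 1.0], [-1.0, 0.0, 0.024], [-0.0, -1.0, 0.001]]
force: [0.4, -0.3, -2.9]
opening: 0.118
```

```bash
python3 - <<'E'
from h import *
delta(W(0,.138,.064),.0246)
S=robot.capture("side")
crop(S,(290,190,110,120),5,"s6")
E
```

```text
t 9.55 pos [0.5793 0.1123 0.066 ] yaw 0.0239 y-axis [ 0.001  0.    -1.   ] F [ 0.4 -0.3 -2.9] open 0.118 
 delta cm (tool) [ 8.23  0.19 -0.05] turn y -0.0007
```

View pics/s6.png

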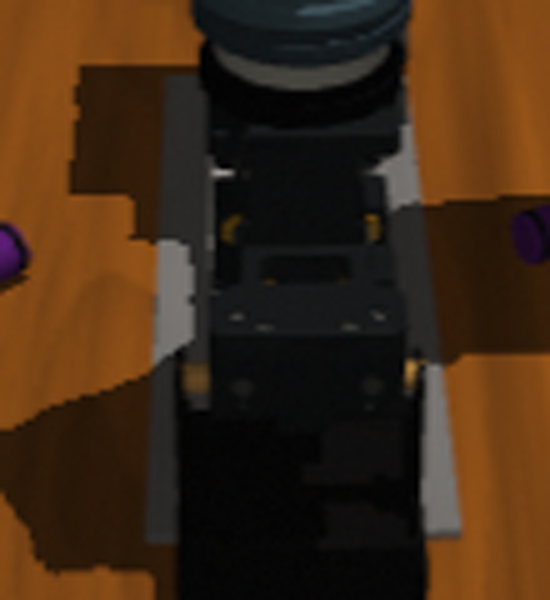

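Emit:
{"method": "send_rows", "body": {"plan": [1.2,0.2,0,0,0,0,1,1.5,0,0,0,0,0,1,1.5,0,0,0,0,0,1,1,0,0,0,0,0,1,1,0,0,0,0,0,1,0,0,0,0,0,0,1,0,0,0,0,0,0,1]}}

```text
t: 10.48
position: [0.5805, 0.0508, 0.0637]
tool_rot: [[0.024, 0.0, 1.0], [-1.0, 0.001, 0.024], [-0.001, -1.0, 0.0]]
force: [0.1, 0.7, -2.8]
opening: 0.116
```

```bash
python3 - <<'E'
from h import *
delta(W(0,.138,.061),.0246)
S=robot.capture("side");T=robot.capture("top")
crop(S,(290,160,110,120),5,"s7");crop(T,(230,150,140,120),5,"t7")
E
```

```text
t 10.47 pos [0.5805 0.0508 0.0637] yaw 0.0244 y-axis [ 0.     0.001 -1.   ] F [ 0.1  0.7 -2.8] open 0.116 
 delta cm (tool) [ 2.08  0.27 -0.02] turn y -0.0002
```

View pics/t7.png

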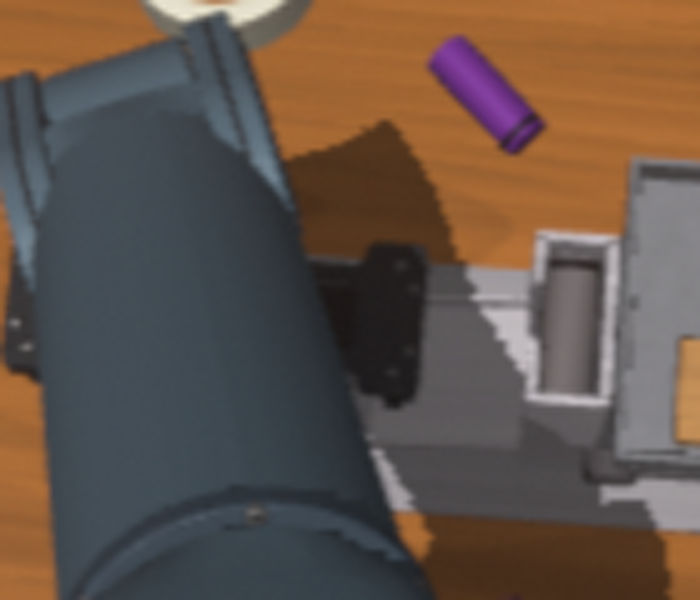

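Emit:
{"method": "send_rows", "body": {"plan": [1,0,0,0,0,0,1,1,0,0,0,0,0,1,0,0,0,0,0,0,1,0,0.2,0,0,0,0,1,0,0,0,0,0,0,1]}}

```text
t: 11.2
position: [0.5808, 0.0306, 0.0615]
tool_rot: [[0.024, -0.0, 1.0], [-1.0, 0.0, 0.024], [-0.0, -1.0, -0.0]]
force: [0.5, 0.5, -2.4]
opening: 0.118
```

```bash
python3 - <<'E'
from h import *
delta(W(0,.138,.061),.0246)
E
```

```text
t 11.2 pos [0.5808 0.0306 0.0615] yaw 0.0244 y-axis [-0.  0. -1.] F [ 0.5  0.5 -2.4] open 0.118 
 delta cm (tool) [0.06 0.05 0.  ] turn y -0.0002
```

Positioned. I'll lower the last millimetre and open.

Emit:
{"method": "send_rows", "body": {"plan": [0,0.1,0,0,0,0,1,0,0.05,0,0,0,0,1,0,0,0,0,0,0,1]}}

```text
t: 11.58
position: [0.581, 0.0303, 0.0606]
tool_rot: [[0.024, 0.0, 1.0], [-1.0, -0.0, 0.024], [0.0, -1.0, 0.0]]
force: [-1.8, -0.5, 2.3]
opening: 0.119
```

Emit:
{"method": "send_rows", "body": {"plan": [0,0,0,0,0,0,-1,0,0,0,0,0,0,-1,0,0,0,0,0,0,-1,0,0,0,0,0,0,-1,0,0,0,0,0,0,-1,0,0,0,0,0,0,-1]}}

```text
t: 12.32
position: [0.581, 0.0301, 0.0602]
tool_rot: [[0.024, -0.0, 1.0], [-1.0, -0.0, 0.024], [0.0, -1.0, -0.0]]
force: [0.0, -0.6, -1.0]
opening: 0.774
```

```bash
python3 - <<'E'
from h import *
delta(W(0,.138,.061),.0246)
S=robot.capture("side")
crop(S,(290,160,110,120),5,"s8")
E
```

```text
t 12.32 pos [0.581  0.0301 0.0602] yaw 0.0238 y-axis [-0. -0. -1.] F [ 0.  -0.6 -1. ] open 0.774 
 delta cm (tool) [ 0.01 -0.08 -0.02] turn y -0.0008
```

View pics/s8.png

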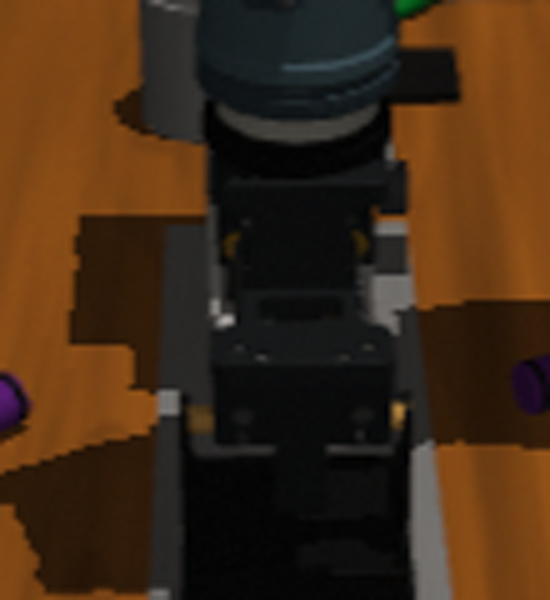

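Emit:
{"method": "send_rows", "body": {"plan": [0,-1,0,0,0,0,-0.4,0,-3,0,0,0,0,-0.4,0,-4,0,0,0,0,-0.4,0,-4,0,0,0,0,-0.4,-3,-4,0,0,0,0,-0.4,-3,-4,0,0,0,0,-0.4,0,0,0,0,0,0,0]}}

```text
t: 13.25
position: [0.5811, 0.0941, 0.2645]
tool_rot: [[0.028, 0.007, 1.0], [-1.0, 0.003, 0.028], [-0.003, -1.0, 0.007]]
force: [0.4, -0.5, -0.6]
opening: 0.61
```

```bash
python3 - <<'E'
from h import *
delta(W(0,.138,.061),.0246)
S=robot.capture("side");T=robot.capture("top")
crop(S,(290,160,110,140),4,"s9");crop(T,(230,150,190,120),4,"t9")
E
```

```text
t 13.25 pos [0.5811 0.0941 0.2645] yaw 0.0284 y-axis [ 0.007  0.003 -1.   ] F [ 0.4 -0.5 -0.6] open 0.61 
 delta cm (tool) [ 6.46 20.33 -0.35] turn y 0.0038
```

View pics/s9.png

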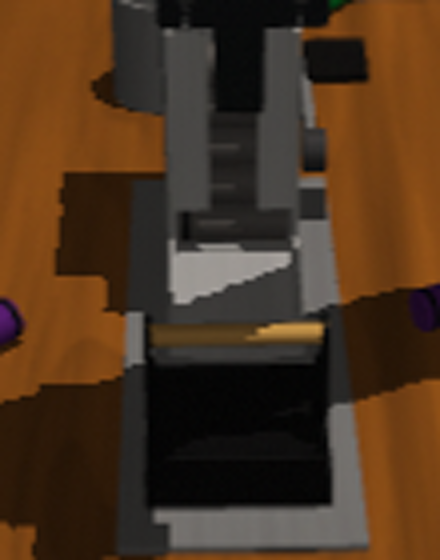

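View pics/t9.png

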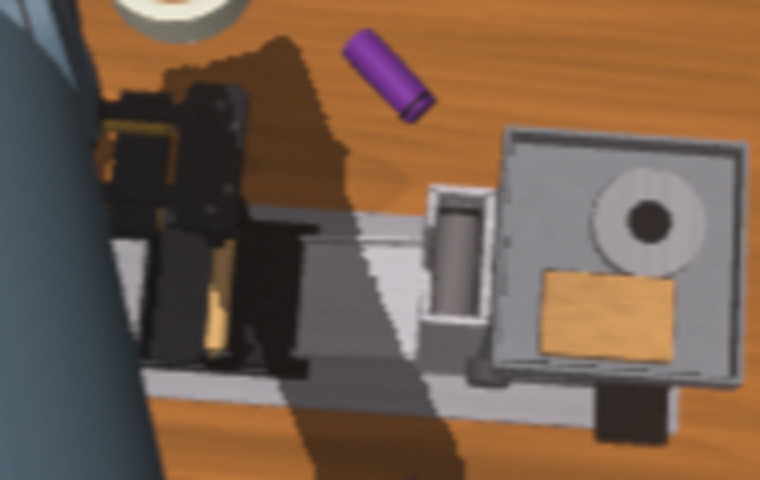

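```bash
python3 - <<'E'
from h import *
import pickle
T,S=pickle.load(open("c0.pkl","rb"))
a=.0246;c,s=np.cos(a),np.sin(a)
def inv(P): d=P-np.array([.5842,-.108,0]); return np.array([c*d[0]+s*d[1],-s*d[0]+c*d[1],d[2]]).round(4)
for uv in((379.25,260.5),(397,261),(388,255)): print(uv,inv(onz(T,uv,.116)))
P,e=tri(T,(388,255),S,(372,170));print(inv(P),e)
for y in(-.06,-.07,-.08,-.09,-.1):print(y,proj(S,W(-.067,y,.118))[0].round(1),proj(T,W(-.067,y,.118))[0].round(1))
for P in((.045,.138,.078),(-.045,.138,.078)): print("bar pred",proj(S,W(*P))[0].round(1))
print("bar obs",(290+150/4,160+335/4),(290+322/4,160+332/4))
crop(S,(345,150,60,60),10,"pad_s");crop(T,(360,225,60,50),10,"pad_t")
T=robot.capture("top")
E
```

```text
(379.25, 260.5) [-0.0872 -0.0898  0.116 ]
(397, 261) [-0.0855 -0.1306  0.116 ]
(388, 255) [-0.0731 -0.1093  0.116 ]
[-0.068 -0.109  0.126] 0.012989279452127645
-0.06 [375.5 182.4] [366.9 250.7]
-0.07 [375.2 180.5] [371.2 251. ]
-0.08 [374.9 178.6] [375.5 251.3]
-0.09 [374.6 176.8] [379.9 251.6]
-0.1 [374.3 175. ] [384.2 252. ]
bar pred [328.5 243.2]
bar pred [371.1 242.7]
bar obs (327.5, 243.75) (370.5, 243.0)
```

View pics/pad_s.png

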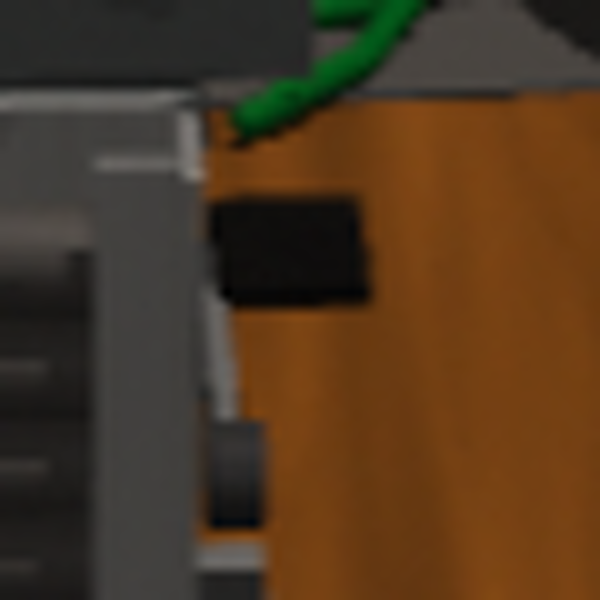

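View pics/pad_t.png

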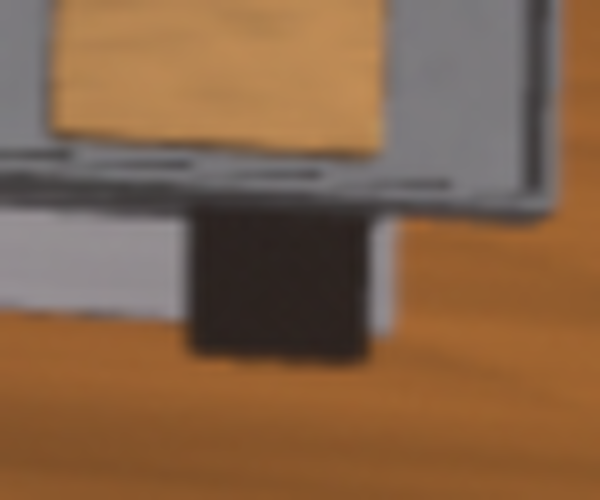

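Emit:
{"method": "send_rows", "body": {"plan": [0,0,0,0.13,0,0,1,0,0,0,0.13,0,0,1,0,0,0,0.13,0,0,1,0,0,0,0.13,0,0,1,0,0,0,0.13,0,0,1,0,0,0,0,0,0,1]}}

```text
t: 14.15
position: [0.5808, 0.0854, 0.2581]
tool_rot: [[0.016, 0.567, 0.823], [-1.0, -0.005, 0.023], [0.017, -0.823, 0.567]]
force: [-0.5, 0.7, -0.8]
opening: 0.004
```

```bash
cat >>h.py <<'E'
def lean(p,th=.65,a=.0246):
    from scipy.spatial.transform import Rotation as Ro
    X=np.array([np.sin(a),-np.cos(a),0]);Z=np.array([np.cos(a),np.sin(a),0]);Y=np.array([0,0,-1.])
    G=np.array([X,Y,Z]).T@Ro.from_rotvec([th,0,0]).as_matrix()
    o=robot.get_obs();R=o["tool_rot"]
    print("t",round(o["t"],2),"pos",o["position"].round(4),"target",np.round(p,4),"delta tool cm",(R.T@(p-o["position"])*100).round(2),"G-frame",(G.T@(p-o["position"])*100).round(2),"rot",Ro.from_matrix(R.T@G).as_rotvec().round(4),"F",o["force"].round(1),"q",o["joint_pos"].round(2),"op",round(o["opening"],2))
E
python3 - <<'E'
from h import *
lean(W(-.112,-.110,.26))
lean(W(-.070,-.110,.1235))
E
```

```text
t 14.15 pos [0.5808 0.0854 0.2581] target [ 0.4749 -0.2207  0.26  ] delta tool cm [30.44 -6.02 -9.32] G-frame [30.35 -7.01 -8.91] rot [0.047  0.0033 0.0186] F [-0.5  0.7 -0.8] q [-0.27  0.18 -0.06  2.18  0.79  0.29 -2.59] op 0.0
t 14.15 pos [0.5808 0.0854 0.2581] target [ 0.5169 -0.2197  0.1235] delta tool cm [ 30.17   7.61 -13.6 ] G-frame [ 30.35   6.4  -13.83] rot [0.047  0.0033 0.0186] F [-0.5  0.7 -0.8] q [-0.27  0.18 -0.06  2.18  0.79  0.29 -2.59] op 0.0
```

```bash
cat > kin.py <<'E'
import numpy as np
from scipy.spatial.transform import Rotation as Ro
from scipy.optimize import least_squares
import itertools
LIM=np.array([[-2.7,2.7],[-.37,2.16],[-1.27,1.26],[.24,2.4],[-1.31,4.45],[.19,1.91],[-2.76,2.76]])
rz=lambda a:Ro.from_euler("z",a).as_matrix(); ry=lambda a:Ro.from_euler("y",a).as_matrix()
def fk(q,L,s,k=np.pi/2):
    h,l1,l2,l3,e1,e2=L
    R=rz(s[0]*q[0])@ry(q[1]); p=np.array([0,0,h])
    R=R@rz(s[1]*q[2]); p=p+R@[e1,0,l1]; R=R@ry(q[3]); p=p+R@[e2,0,l2]
    R=R@rz(s[2]*q[4])@ry(q[5])
    p=p+R@[0,0,l3]; R=R@rz(s[3]*q[6])
    # tool y = +z of flange ; tool x,z arbitrary offset k
    T=R@rz(k)@np.array([[1,0,0],[0,0,1],[0,-1,0]]).T
    return p,T
E
python3 - <<'E'
from kin import *
import numpy as np
from workcell import robot
o=robot.get_obs()
D=[(np.array([1.10077802,0.53715807,-0.00441739,1.5388685,0.00260143,1.06727316,-0.07119603]),np.array([.25513947,-.59717169,.23784632]),np.array([[3.92985369e-01,-7.92501830e-04,9.19544383e-01],[-9.19543160e-01,1.50561230e-03,3.92986144e-01],[-1.69591957e-03,-9.99998553e-01,-1.37056034e-04]])),
(o["joint_pos"],o["position"],o["tool_rot"])]
best=[]
for s in itertools.product([1,-1],repeat=4):
  for k in (0,np.pi/2,np.pi,-np.pi/2):
    def f(x):
        r=[]
        for q,p,R in D:
            P,T=fk(q,x[:6],s,x[6]); r+=list(P-p)+list(.3*(T-R).ravel())
        return np.array(r+list(.001*x[4:6]))
    z=least_squares(f,[.35,.4,.4,.25,0,0,k]);best.append((z.cost,s,z.x.round(4)))
best.sort(key=lambda b:b[0])
for b in best[:4]:print(b)
E
```

```text
(np.float64(4.666991281450728e-05), (-1, -1, -1, -1), array([-19.5186,   7.9008,  -6.5955,  -0.5743,  -2.3761,  -9.1261,
         3.1416]))
(np.float64(4.666991281450745e-05), (-1, -1, -1, -1), array([-19.5186,   7.9008,  -6.5955,  -0.5743,  -2.3761,  -9.1261,
         3.1416]))
(np.float64(4.666991281450752e-05), (-1, -1, -1, -1), array([-19.5186,   7.9008,  -6.5955,  -0.5743,  -2.3761,  -9.1261,
        -3.1416]))
(np.float64(0.0010865458890499723), (-1, 1, -1, -1), array([18.1387, -8.1546,  6.1711, -0.8362,  3.7259,  7.8137,  3.0919]))
```

```bash
python3 - <<'E'
from kin import *
from workcell import robot
o=robot.get_obs()
D=[(np.array([1.10077802,0.53715807,-0.00441739,1.5388685,0.00260143,1.06727316,-0.07119603]),np.array([.25513947,-.59717169,.23784632])),(o["joint_pos"],o["position"])]
s=(-1,)*4
for fixe in (1,):
    f=lambda x:np.concatenate([fk(q,list(x)+[0,0],s,np.pi)[0]-p for q,p in D])
    z=least_squares(f,[.35,.4,.4,.25]);print(z.x.round(4),f(z.x).round(4))
p,T=fk(o["joint_pos"],[0]*6,s,np.pi);print((T-o["tool_rot"]).round(3))
E
```

```text
[0.3214 0.5545 0.4113 0.3718] [ 0.0377  0.0248 -0.0109 -0.0031  0.0366  0.0109]
[[ 0. -0.  0.]
 [-0.  0. -0.]
 [-0.  0. -0.]]
```

```bash
python3 - <<'E'
from kin import *
s=(-1,)*4;a=.0246
def G(th,flip):
    X=np.array([np.sin(a),-np.cos(a),0]);Z=np.array([np.cos(a),np.sin(a),0]);Y=np.array([0,0,-1.])
    g=np.array([X,Y,Z]).T
    if flip: g=g@np.diag([-1,1,-1]); th=-th
    return g@Ro.from_rotvec([th,0,0]).as_matrix()
for q1 in(.5,.65):
 for ph in(2.5,2.65,2.8):
  for th in (.6,.65):
   for flip in(0,1):
    out=[]
    for q5 in(0,1.5,3):
     for q70 in (-2,0,2):
      z=least_squares(lambda w:(fk([q1,ph-2.3,0,2.3,*w],[0]*6,s,np.pi)[1]-G(th,flip)).ravel(),[q5,.5,q70])
      if z.cost<1e-8 and all(LIM[4:,0]<z.x) and all(z.x<LIM[4:,1]): out.append(tuple(z.x.round(2)))
    print(q1,ph,th,flip,set(out))
E
```

```text
0.5 2.5 0.6 0 {(np.float64(-1.22), np.float64(0.31), np.float64(0.08))}
0.5 2.5 0.6 1 set()
0.5 2.5 0.65 0 set()
0.5 2.5 0.65 1 set()
0.5 2.65 0.6 0 set()
0.5 2.65 0.6 1 set()
0.5 2.65 0.65 0 {(np.float64(4.44), np.float64(0.32), np.float64(0.72))}
0.5 2.65 0.65 1 {(np.float64(4.44), np.float64(0.32), np.float64(-2.42))}
0.5 2.8 0.6 0 {(np.float64(4.14), np.float64(0.34), np.float64(1.05))}
0.5 2.8 0.6 1 {(np.float64(4.14), np.float64(0.34), np.float64(-2.09))}
0.5 2.8 0.65 0 {(np.float64(4.07), np.float64(0.39), np.float64(1.11))}
0.5 2.8 0.65 1 {(np.float64(4.07), np.float64(0.39), np.float64(-2.03))}
0.65 2.5 0.6 0 {(np.float64(-1.19), np.float64(0.39), np.float64(0.18))}
0.65 2.5 0.6 1 set()
0.65 2.5 0.65 0 set()
0.65 2.5 0.65 1 set()
0.65 2.65 0.6 0 set()
0.65 2.65 0.6 1 set()
0.65 2.65 0.65 0 set()
0.65 2.65 0.65 1 set()
0.65 2.8 0.6 0 {(np.float64(4.34), np.float64(0.39), np.float64(0.99))}
0.65 2.8 0.6 1 {(np.float64(4.34), np.float64(0.39), np.float64(-2.16))}
0.65 2.8 0.65 0 {(np.float64(4.27), np.float64(0.43), np.float64(1.05))}
0.65 2.8 0.65 1 {(np.float64(4.27), np.float64(0.43), np.float64(-2.09))}
```

Emit:
{"method": "send_rows", "body": {"plan": [0,-3,-3.5,0,0,0,1,0,-3,-3.5,0,0,0,1,2,0,0,0,0,0,1,0,0,0,0,0,0,1]}}

```text
t: 14.65
position: [0.4919, 0.0626, 0.27]
tool_rot: [[0.01, 0.57, 0.822], [-1.0, -0.006, 0.017], [0.015, -0.822, 0.57]]
force: [0.1, -0.2, 0.4]
opening: 0.009
```

```bash
cat > rec.py <<'E'
from h import *
import json
o=robot.get_obs();open("rec.txt","a").write(json.dumps([o["joint_pos"].tolist(),o["position"].tolist()])+"\n")
lean(W(-.112,-.110,.26))
E
python3 rec.py
```

```text
t 14.65 pos [0.4919 0.0626 0.27  ] target [ 0.4749 -0.2207  0.26  ] delta tool cm [28.29  0.03 -2.43] G-frame [28.28 -0.65 -2.51] rot [ 0.0438 -0.0032  0.0203] F [ 0.1 -0.2  0.4] q [-0.29 -0.02 -0.06  2.37  0.76  0.3  -2.59] op 0.01
```

Emit:
{"method": "send_rows", "body": {"plan": [4,0,0,0,0,0,1,4,0,0,0,0,0,1,4,0,0,0,0,0,1,0,0,0,0,0,0,1]}}

```text
t: 15.15
position: [0.4928, -0.0314, 0.2699]
tool_rot: [[0.011, 0.564, 0.825], [-1.0, -0.004, 0.016], [0.012, -0.825, 0.564]]
force: [0.2, -0.7, -0.0]
opening: 0.0
```

```bash
python3 rec.py
```

```text
t 15.15 pos [ 0.4928 -0.0314  0.2699] target [ 0.4749 -0.2207  0.26  ] delta tool cm [18.9  -0.12 -2.34] G-frame [18.88 -0.58 -2.4 ] rot [ 0.0505 -0.0039  0.018 ] F [ 0.2 -0.7 -0. ] q [-0.22 -0.04  0.17  2.38  0.19  0.2  -1.78] op 0.0
```

```bash
cat > fitk.py <<'E'
from kin import *
import json
D=[(np.array([1.10077802,0.53715807,-0.00441739,1.5388685,0.00260143,1.06727316,-0.07119603]),np.array([.25513947,-.59717169,.23784632]))]
D.append((np.array([-.27,.18,-.06,2.18,.79,.29,-2.59]),np.array([.5808,.0854,.2581])))
for l in open("rec.txt"): q,p=json.loads(l);D.append((np.array(q),np.array(p)))
s=(-1,)*4
w=[1,.3]+[1]*(len(D)-2)
def fk2(q,L):
    h,l1,l2,l3,e1,e2,e3,b=L
    R=rz(-q[0]); p=np.array([0,0,h]); p=p+R@[b,0,0]; R=R@ry(q[1])@rz(-q[2]); p=p+R@[e1,0,l1]; R=R@ry(q[3]); p=p+R@[e2,0,l2]
    R=R@rz(-q[4])@ry(q[5]); p=p+R@[e3,0,l3]
    T=R@rz(-q[6])@rz(np.pi)@np.array([[1,0,0],[0,0,1],[0,-1,0]]).T
    return p,T
if __name__=="__main__":
  for mask in ([1,1,1,1,0,0,0,0],[1,1,1,1,1,1,0,0],[1,1,1,1,0,0,1,0],[1,1,1,1,0,0,1,1],[1]*8):
    m=np.array(mask,bool)
    def f(x):
        L=np.zeros(8);L[m]=x
        return np.concatenate([c*(fk2(q,L)[0]-p) for c,(q,p) in zip(w,D)]+[.002*L[4:]])
    x0=np.array([.35,.4,.4,.3,0,0,0,0])[m]
    z=least_squares(f,x0);L=np.zeros(8);L[m]=z.x;print(L.round(4),z.cost,np.round(f(z.x)[:-4].reshape(-1,3),4).tolist())
E
python3 fitk.py
```

```text
[0.3281 0.5571 0.4104 0.3875 0.     0.     0.     0.    ] 0.0027364332688060893 [[0.0379, 0.0242, -0.0172], [0.0023, 0.0099, 0.0023], [-0.005, 0.0331, 0.0083], [-0.0003, 0.0422, 0.0082]]
[ 0.3519  0.705   0.455   0.5624 -0.1275  0.0031  0.      0.    ] 0.0017349630025124707 [[0.0391, 0.0211, -0.0004], [0.0123, 0.0021, 0.0065], [0.0006, -0.0024, 0.0008], [-0.0042, 0.0356, -0.0024]]
[0.3439 0.5923 0.4547 0.3951 0.     0.     0.053  0.    ] 0.0016394367277196903 [[0.0396, 0.0209, -0.0001], [0.0075, -0.0002, 0.0017], [0.006, -0.0019, 0.0068], [-0.0082, 0.0318, -0.0072]]
[ 0.4845  0.6408  0.617   0.4985  0.      0.      0.0291 -0.1908] 0.0010909650525707153 [[0.0402, 0.0215, 0.0001], [0.0078, 0.0025, 0.0001], [0.0002, 0.0022, 0.0037], [-0.0024, 0.0005, -0.0038]]
[ 0.7049  0.6033  0.7112  0.5438 -0.0115  0.118   0.0176 -0.198 ] 0.0010778258079409565 [[0.0408, 0.0213, 0.0], [0.0046, 0.0018, 0.0005], [-0.0013, 0.0003, 0.0024], [-0.0001, 0.0012, -0.0026]]
```

```bash
python3 - <<'E'
import re
s=open("fitk.py").read()
s=s[:s.index("if __name__")]
s=s.replace("h,l1,l2,l3,e1,e2,e3,b=L","h,l1,l2,l3,e1,e2,e3,b,y0,y1,y2=L").replace("R@[b,0,0]","R@[b,y0,0]").replace("[e1,0,l1]","[e1,y1,l1]").replace("[e2,0,l2]","[e2,y2,l2]")
s+='''
def fit(m,x0=None):
    m=np.array(m,bool)
    def f(x):
        L=np.zeros(11);L[m]=x
        return np.concatenate([c*(fk2(q,L)[0]-p) for c,(q,p) in zip(w,D)]+[.003*L[4:]])
    z=least_squares(f,np.array([.35,.45,.4,.3]+[0]*7)[m]);L=np.zeros(11);L[m]=z.x
    return L,np.round(f(z.x)[:-7].reshape(-1,3),4).tolist()
if __name__=="__main__":
  for m in ([1,1,1,1,0,0,0,0,1,0,0],[1,1,1,1,0,0,0,0,0,1,0],[1,1,1,1,0,0,0,0,0,0,1],[1,1,1,1,0,0,0,0,1,1,1],[1,1,1,1,0,0,1,0,1,1,1],[1,1,1,1,1,1,0,0,1,1,1]):
    L,r=fit(m);print(L.round(4).tolist(),r)
'''
open("fitk.py","w").write(s)
E
python3 fitk.py
```

```text
[0.3457, 0.506, 0.4454, 0.3271, 0.0, 0.0, 0.0, 0.0, -0.0448, 0.0, 0.0] [[0.0002, -0.0, -0.0001], [-0.0001, -0.0011, -0.0], [-0.0023, -0.0006, -0.0001], [0.0024, 0.0006, 0.0002]]
[0.3523, 0.5024, 0.447, 0.3294, 0.0, 0.0, 0.0, 0.0, 0.0, -0.0446, 0.0] [[0.0003, 0.0003, 0.0003], [0.0012, -0.0007, -0.0002], [0.0025, 0.0009, -0.0001], [-0.0028, -0.0002, -0.0001]]
[0.3523, 0.5024, 0.447, 0.3294, 0.0, 0.0, 0.0, 0.0, 0.0, 0.0, -0.0446] [[0.0003, 0.0003, 0.0003], [0.0012, -0.0007, -0.0002], [0.0025, 0.0009, -0.0001], [-0.0028, -0.0002, -0.0001]]
[0.3488, 0.5042, 0.4462, 0.328, 0.0, 0.0, 0.0, 0.0, -0.0241, -0.0104, -0.0104] [[0.0001, 0.0001, 0.0001], [0.0005, -0.001, -0.0001], [-0.0001, 0.0, -0.0001], [-0.0, 0.0001, 0.0]]
[0.3488, 0.5036, 0.446, 0.3278, 0.0, 0.0, -0.0005, 0.0, -0.0237, -0.0107, -0.0107] [[-0.0, -0.0, 0.0], [0.0004, -0.0009, -0.0001], [-0.0001, 0.0002, -0.0001], [-0.0, 0.0001, 0.0001]]
[0.358, 0.4996, 0.4497, 0.3263, 0.002, 0.0051, 0.0, 0.0, -0.0234, -0.0108, -0.0108] [[-0.0, -0.0, 0.0], [0.0002, -0.001, -0.0002], [-0.0001, 0.0002, -0.0001], [-0.0, 0.0001, 0.0001]]
```

```bash
cat > ik.py <<'E'
from fitk import *
L=fit([1,1,1,1,0,0,0,0,1,1,1])[0]
a0=.0246
def G(th,flip=0,a=a0):
    X=np.array([np.sin(a),-np.cos(a),0]);Z=np.array([np.cos(a),np.sin(a),0]);Y=np.array([0,0,-1.])
    g=np.array([X,Y,Z]).T
    if flip: g=g@np.diag([-1,1,-1]); th=-th
    return g@Ro.from_rotvec([th,0,0]).as_matrix()
def W(x,y,z,a=a0):
    c,s=np.cos(a),np.sin(a); return np.array([.5842+c*x-s*y,-.108+s*x+c*y,z])
mid=LIM.mean(1)
def ik(p,R,n=40,margin=.03,seed=0):
    rng=np.random.default_rng(seed);best=None
    lo=LIM[:,0]+margin;hi=LIM[:,1]-margin
    for i in range(n):
        f=lambda q:np.concatenate([10*(fk2(q,L)[0]-p),(fk2(q,L)[1]-R).ravel(),.002*(q-mid)/(hi-lo)])
        z=least_squares(f,rng.uniform(lo,hi),bounds=(lo,hi))
        e=np.linalg.norm(fk2(z.x,L)[0]-p)+np.linalg.norm(fk2(z.x,L)[1]-R)
        if e<.02:
            c=np.min(np.minimum(z.x-LIM[:,0],LIM[:,1]-z.x)/(LIM[:,1]-LIM[:,0]))
            if best is None or c>best[0]: best=(c,z.x.round(2),round(e,4))
    return best
E
python3 - <<'E'
from ik import *
for th in(.55,.61,.65):
  for fl in(0,1):
    for nm,p in(("pre",W(-.112,-.11,.26)),("top",W(-.07,-.11,.125)),("bot",W(-.07,-.11,.085))):
        print(th,fl,nm,ik(p,G(th,fl)))
E
```

```text
0.55 0 pre (np.float64(0.07759931317729131), array([ 0.5 ,  0.11,  0.02,  2.23, -0.74,  0.42, -0.4 ]), np.float64(0.0))
0.55 0 top (np.float64(0.011857991835657267), array([ 1.43,  0.85, -1.24,  2.2 ,  1.58,  0.5 , -2.43]), np.float64(0.0))
0.55 0 bot (np.float64(0.01916893258381893), array([-0.07,  0.65,  0.66,  2.29,  4.34,  0.64,  0.69]), np.float64(0.0))
0.55 1 pre (np.float64(0.011868411263777304), array([ 1.62,  0.32, -1.24,  2.18,  0.15,  0.36,  1.94]), np.float64(0.0))
0.55 1 top (np.float64(0.011857760467187166), array([ 1.43,  0.85, -1.24,  2.2 ,  1.58,  0.5 ,  0.71]), np.float64(0.0))
0.55 1 bot (np.float64(0.05461578406026385), array([ 1.36,  0.89, -1.13,  2.21,  1.78,  0.46,  0.54]), np.float64(0.0))
0.61 0 pre (np.float64(0.05920474640018193), array([ 0.51,  0.1 ,  0.04,  2.27, -0.96,  0.39, -0.17]), np.float64(0.0))
0.61 0 top (np.float64(0.015203364377282258), array([-0.03,  0.53,  0.62,  2.31,  4.36,  0.6 ,  0.7 ]), np.float64(0.0))
0.61 0 bot (np.float64(0.039188520400373905), array([0.03, 0.63, 0.56, 2.32, 4.2 , 0.65, 0.86]), np.float64(0.0))
0.61 1 pre (np.float64
[... 346 characters left out ...]
pre (np.float64(0.032692236270705534), array([ 0.5 ,  0.1 ,  0.06,  2.3 , -1.12,  0.39,  0.  ]), np.float64(0.0))
0.65 0 top (np.float64(0.03194094103747392), array([0.04, 0.53, 0.55, 2.33, 4.27, 0.61, 0.82]), np.float64(0.0))
0.65 0 bot (np.float64(0.03098512345561367), array([0.09, 0.63, 0.49, 2.33, 4.12, 0.67, 0.96]), np.float64(0.0))
0.65 1 pre (np.float64(0.011859031016544766), array([ 1.67,  0.32, -1.24,  2.25, -0.14,  0.22,  2.26]), np.float64(0.0))
0.65 1 top (np.float64(0.03665160084981711), array([ 0.24,  0.48,  0.3 ,  2.32,  4.22,  0.49, -2.24]), np.float64(0.0))
0.65 1 bot (np.float64(0.06194064200665919), array([ 1.38,  0.9 , -1.09,  2.27,  2.16,  0.41,  0.22]), np.float64(0.0))
```

```bash
cat > scan.py <<'E'
from ik import *
def sols(p,R,q3,n=14,margin=.01):
    rng=np.random.default_rng(1);out=[]
    lo=LIM[:,0]+margin;hi=LIM[:,1]-margin;idx=[0,1,3,4,5,6]
    for i in range(n):
        def f(x):
            q=np.array([x[0],x[1],q3,*x[2:]]);P,T=fk2(q,L);return np.concatenate([10*(P-p),(T-R).ravel()])
        z=least_squares(f,rng.uniform(lo[idx],hi[idx]),bounds=(lo[idx],hi[idx]))
        if z.cost<1e-6:
            q=np.array([z.x[0],z.x[1],q3,*z.x[2:]]).round(2)
            if not any(np.abs(q-o).max()<.05 for o in out): out.append(q)
    return out
if __name__=="__main__":
  for th in(.45,.5,.55,.61):
    for nm,p in(("top",W(-.074,-.11,.125)),("bot",W(-.074,-.11,.085))):
      for fl in(0,1):
        for q3 in(-1.2,-.9,-.6,-.3,0,.3,.6,.9,1.2):
          for q in sols(p,G(th,fl),q3): print(th,nm,fl,q.tolist())
E
time python3 scan.py
```

```text
0.45 top 0 [1.36, 0.8, -1.2, 2.15, 1.33, 0.54, -2.24]
0.45 top 0 [1.17, 0.6, -0.9, 2.16, 1.04, 0.3, -2.05]
0.45 top 0 [0.44, 0.43, 0.0, 2.2, -1.06, 0.22, -0.1]
0.45 top 1 [1.36, 0.8, -1.2, 2.15, 1.33, 0.54, 0.9]
0.45 top 1 [1.17, 0.6, -0.9, 2.16, 1.04, 0.3, 1.09]
0.45 bot 0 [1.36, 0.92, -1.2, 2.16, 1.53, 0.6, -2.37]
0.45 bot 0 [1.16, 0.71, -0.9, 2.17, 1.41, 0.31, -2.36]
0.45 bot 1 [1.36, 0.92, -1.2, 2.16, 1.53, 0.6, 0.77]
0.45 bot 1 [1.16, 0.71, -0.9, 2.17, 1.41, 0.31, 0.78]
0.5 top 0 [1.39, 0.8, -1.2, 2.18, 1.44, 0.49, -2.33]
0.5 top 0 [1.19, 0.61, -0.9, 2.19, 1.23, 0.23, -2.22]
0.5 top 1 [1.39, 0.8, -1.2, 2.18, 1.44, 0.49, 0.81]
0.5 top 1 [1.19, 0.61, -0.9, 2.19, 1.23, 0.23, 0.93]
0.5 bot 0 [1.38, 0.94, -1.2, 2.19, 1.65, 0.56, -2.46]
0.5 bot 0 [1.19, 0.72, -0.9, 2.2, 1.64, 0.28, -2.57]
0.5 bot 0 [0.45, 0.52, 0.0, 2.24, 4.43, 0.23, 0.72]
0.5 bot 0 [-0.25, 0.75, 0.9, 2.27, 4.44, 0.77, 0.52]
0.5 bot 0 [-0.41, 1.02, 1.2, 2.28, 4.39, 1.1, 0.43]
0.5 bot 1 [1.38, 0.94, -1.2, 2.19, 1.65, 0.56, 0.68]
0.5 bot 1 [1.19, 0.72, -0.9, 2.2, 1.64, 0.28, 0.57]
0.5 bot 1 [0.45, 0.52, 0.0, 2.24, 4.43,
[... 1820 characters left out ...]
 0.38, 1.16]
0.61 bot 0 [0.24, 0.57, 0.3, 2.31, 4.14, 0.51, 0.99]
0.61 bot 0 [-0.0, 0.64, 0.6, 2.32, 4.21, 0.68, 0.85]
0.61 bot 0 [-0.22, 0.8, 0.9, 2.33, 4.24, 0.9, 0.72]
0.61 bot 0 [-0.39, 1.08, 1.2, 2.34, 4.23, 1.24, 0.56]
0.61 bot 1 [1.43, 0.98, -1.2, 2.25, 1.95, 0.52, 0.47]
0.61 bot 1 [1.23, 0.75, -0.9, 2.26, 2.28, 0.26, -0.01]
0.61 bot 1 [0.75, 0.56, -0.3, 2.28, 3.77, 0.26, -1.66]
0.61 bot 1 [0.49, 0.54, 0.0, 2.3, 4.02, 0.38, -1.98]
0.61 bot 1 [0.24, 0.57, 0.3, 2.31, 4.14, 0.51, -2.16]
0.61 bot 1 [-0.0, 0.64, 0.6, 2.32, 4.21, 0.68, -2.29]
0.61 bot 1 [-0.22, 0.8, 0.9, 2.33, 4.24, 0.9, -2.42]
0.61 bot 1 [-0.39, 1.08, 1.2, 2.34, 4.23, 1.24, -2.58]
real	1m59.163s
user	1m57.240s
sys	0m0.247s
```

```bash
cat > sim.py <<'E'
from ik import *
def Rt(th,az,roll):  # roll=0 nonflip ; roll about tool y
    return G(th,0,az)@Ro.from_rotvec([0,roll,0]).as_matrix()
def step(q,p,R,margin=.005):
    lo=LIM[:,0]+margin;hi=LIM[:,1]-margin
    f=lambda x:np.concatenate([10*(fk2(x,L)[0]-p),(fk2(x,L)[1]-R).ravel(),.01*(x-q)])
    z=least_squares(f,np.clip(q,lo+1e-6,hi-1e-6),bounds=(lo,hi));P,T=fk2(z.x,L)
    return z.x,np.linalg.norm(P-p),np.linalg.norm(T-R)
def run(q,wps,verbose=1):
    # wps: (pos,lean,az,roll,n) first is start
    prev=wps[0]
    for w in wps[1:]:
        worst=0;dq=0
        for i in range(1,w[4]+1):
            t=i/w[4];v=[np.asarray(prev[k])*(1-t)+np.asarray(w[k])*t for k in range(4)]
            q2,e,er=step(q,v[0],Rt(v[1],v[2],v[3]));dq=max(dq,np.abs(q2-q).max());q=q2;worst=max(worst,e+.2*er)
        if verbose: print(w[1:],"q",q.round(2).tolist(),"err",round(worst,4),"dq",round(dq,2))
        prev=w
    return q
E
python3 - <<'E'
from sim import *
from workcell import robot
o=robot.get_obs();q=o["joint_pos"];p0=o["position"]
pi=np.pi
P1=np.array([.50,.0,.28])
wps=[(p0,.6,.02,0,0),(P1,.45,.02,0,6),(P1,.45,.02,-pi,20),(P1,.8,-.5,-pi,8),(P1,.9,-.2,-pi,6),(P1,.9,.02,-pi,6),(W(-.13,-.11,.25),.9,a0,-pi,10),(W(-.112,-.11,.2),.75,a0,-pi,5),(W(-.074,-.11,.127),.68,a0,-pi,6),(W(-.074,-.11,.085),.68,a0,-pi,6)]
run(q,wps)
E
```

```text
(0.45, 0.02, 0, 6) q [-0.27, 0.0, 0.16, 2.24, 0.1, 0.45, -1.74] err 0.0 dq 0.1
(0.45, 0.02, -3.141592653589793, 20) q [-0.26, 0.0, 0.14, 2.24, 0.1, 0.45, 1.4] err 0.0 dq 0.16
(0.8, -0.5, -3.141592653589793, 8) q [-0.42, 0.06, -0.09, 2.39, 1.33, 0.68, -0.53] err 0.0 dq 0.31
(0.9, -0.2, -3.141592653589793, 6) q [0.9, 0.09, -1.26, 2.39, 1.56, 0.5, -0.35] err 0.0412 dq 0.64
(0.9, 0.02, -3.141592653589793, 6) q [1.09, 0.05, -1.26, 2.39, 1.68, 0.2, -0.19] err 0.0532 dq 0.08
(0.9, 0.0246, -3.141592653589793, 10) q [1.81, 0.43, -1.24, 2.39, 4.34, 0.2, -2.04] err 0.0875 dq 2.18
(0.75, 0.0246, -3.141592653589793, 5) q [1.32, 0.37, -0.81, 2.37, 4.16, 0.2, -1.98] err 0.0066 dq 0.11
(0.68, 0.0246, -3.141592653589793, 6) q [0.89, 0.49, -0.43, 2.31, 3.79, 0.26, -1.67] err 0.0 dq 0.1
(0.68, 0.0246, -3.141592653589793, 6) q [0.78, 0.59, -0.31, 2.32, 3.69, 0.37, -1.55] err 0.0 dq 0.03
```

```bash
cat > plan1.py <<'E'
from sim import *
from workcell import robot
o=robot.get_obs();q=o["joint_pos"];p0=o["position"]
pi=np.pi
for P1,P2 in ((np.array([.62,.0,.32]),W(-.04,-.10,.34)),(np.array([.60,.0,.28]),W(-.06,-.10,.30)),(np.array([.62,.03,.26]),W(-.08,-.10,.28))):
  print(P1,P2)
  wps=[(p0,.6,.02,0,0),(P1,.45,.02,0,6),(P1,.45,.02,-pi,20),(P1,.8,-.6,-pi,8),(P1,.9,-.3,-pi,6),(P1,.9,.02,-pi,6),(P2,.9,a0,-pi,10),(W(-.112,-.11,.25),.8,a0,-pi,5),(W(-.112,-.11,.18),.7,a0,-pi,5),(W(-.074,-.11,.127),.68,a0,-pi,6),(W(-.074,-.11,.085),.68,a0,-pi,6)]
  run(q,wps)
E
python3 plan1.py
```

```text
[0.62 0.   0.32] [ 0.54667185 -0.20895364  0.34      ]
(0.45, 0.02, 0, 6) q [-0.24, 0.18, 0.17, 1.93, -0.01, 0.58, -1.62] err 0.0 dq 0.14
(0.45, 0.02, -3.141592653589793, 20) q [0.21, 0.2, -0.34, 1.91, 0.19, 0.6, 1.35] err 0.0 dq 0.15
(0.8, -0.6, -3.141592653589793, 8) q [-0.29, 0.22, -0.13, 2.07, 1.17, 0.75, -0.3] err 0.0 dq 0.25
(0.9, -0.3, -3.141592653589793, 6) q [-0.23, 0.15, -0.1, 2.23, 1.65, 0.49, -0.5] err 0.0 dq 0.11
(0.9, 0.02, -3.141592653589793, 6) q [0.36, 0.14, -0.5, 2.26, 2.39, 0.2, -0.85] err 0.0002 dq 0.36
(0.9, 0.0246, -3.141592653589793, 10) q [0.57, 0.07, -0.08, 2.3, 4.44, 0.4, -2.53] err 0.0175 dq 1.57
(0.8, 0.0246, -3.141592653589793, 5) q [0.87, 0.16, -0.27, 2.39, 4.44, 0.41, -2.36] err 0.0145 dq 0.14
(0.7, 0.0246, -3.141592653589793, 5) q [0.91, 0.32, -0.37, 2.37, 4.3, 0.29, -2.19] err 0.0034 dq 0.06
(0.68, 0.0246, -3.141592653589793, 6) q [0.7, 0.47, -0.22, 2.32, 3.97, 0.33, -1.89] err 0.0 dq 0.07
(0.68, 0.0246, -3.141592653589793, 6) q [0.62, 0.57, -0.12, 2.33, 3.83, 0.44, -1.74] err 0.0 dq 0.03
[0.6  0.   0.28] [ 0.52667791 -0.20944559  0.3       ]
(0.45, 0
[... 1306 characters left out ...]
(0.9, -0.3, -3.141592653589793, 6) q [-0.18, 0.29, -0.24, 2.26, 1.85, 0.61, -0.77] err 0.0 dq 0.11
(0.9, 0.02, -3.141592653589793, 6) q [0.13, 0.26, -0.36, 2.31, 2.54, 0.38, -1.06] err 0.0 dq 0.14
(0.9, 0.0246, -3.141592653589793, 10) q [1.41, 0.24, -0.9, 2.35, 4.31, 0.32, -2.21] err 0.0 dq 0.21
(0.8, 0.0246, -3.141592653589793, 5) q [1.58, 0.31, -1.06, 2.36, 4.44, 0.2, -2.28] err 0.0049 dq 0.13
(0.7, 0.0246, -3.141592653589793, 5) q [1.16, 0.37, -0.65, 2.36, 4.2, 0.2, -2.04] err 0.0022 dq 0.1
(0.68, 0.0246, -3.141592653589793, 6) q [0.83, 0.48, -0.37, 2.31, 3.86, 0.28, -1.75] err 0.0 dq 0.08
(0.68, 0.0246, -3.141592653589793, 6) q [0.73, 0.58, -0.25, 2.32, 3.75, 0.39, -1.62] err 0.0 dq 0.03
```

```bash
cat > plan2.py <<'E'
from sim import *
from workcell import robot
o=robot.get_obs();q=o["joint_pos"];p0=o["position"]
pi=np.pi
for P1 in (np.array([.60,.03,.27]),np.array([.60,.06,.24])):
 for l2 in (.7,.8):
  print(P1,l2)
  wps=[(p0,.6,.02,0,0),(P1,.45,.02,0,6),(P1,.45,.02,-pi,20),(P1,.8,-.6,-pi,8),(P1,.9,-.3,-pi,6),(P1,.8,.02,-pi,6),(W(-.10,.02,.17),l2,a0,-pi,6),(W(-.10,-.05,.16),l2,a0,-pi,5),(W(-.10,-.11,.16),.7,a0,-pi,5),(W(-.074,-.11,.127),.68,a0,-pi,6),(W(-.074,-.11,.085),.68,a0,-pi,6)]
  run(q,wps)
E
python3 plan2.py
```

```text
[0.6  0.03 0.27] 0.7
(0.45, 0.02, 0, 6) q [-0.28, 0.21, 0.14, 2.03, 0.06, 0.45, -1.75] err 0.0 dq 0.1
(0.45, 0.02, -3.141592653589793, 20) q [0.27, 0.25, -0.49, 2.0, 0.4, 0.5, 1.1] err 0.0 dq 0.14
(0.8, -0.6, -3.141592653589793, 8) q [-0.29, 0.29, -0.23, 2.13, 1.29, 0.79, -0.52] err 0.0 dq 0.26
(0.9, -0.3, -3.141592653589793, 6) q [-0.22, 0.23, -0.22, 2.3, 1.81, 0.6, -0.75] err 0.0 dq 0.11
(0.8, 0.02, -3.141592653589793, 6) q [0.01, 0.18, -0.22, 2.29, 2.18, 0.2, -0.72] err 0.0 dq 0.08
(0.7, 0.0246, -3.141592653589793, 6) q [1.29, 0.56, -1.26, 2.39, 1.81, 0.35, 0.14] err 0.0323 dq 0.65
(0.7, 0.0246, -3.141592653589793, 5) q [1.46, 0.69, -1.26, 2.39, 2.08, 0.37, 0.11] err 0.028 dq 0.05
(0.7, 0.0246, -3.141592653589793, 5) q [1.52, 0.67, -1.16, 2.33, 2.1, 0.22, 0.19] err 0.0 dq 0.04
(0.68, 0.0246, -3.141592653589793, 6) q [1.42, 0.78, -1.11, 2.28, 2.13, 0.32, 0.2] err 0.0 dq 0.02
(0.68, 0.0246, -3.141592653589793, 6) q [1.41, 0.93, -1.11, 2.29, 2.25, 0.43, 0.17] err 0.0 dq 0.03
[0.6  0.03 0.27] 0.8
(0.45, 0.02, 0, 6) q [-0.28, 0.21, 0.14, 2.03, 0.06, 0.45, -1.75] err 0.0 dq 0.1
(0.45, 0
[... 2166 characters left out ...]
dq 0.25
(0.9, -0.3, -3.141592653589793, 6) q [-0.22, 0.32, -0.3, 2.29, 1.84, 0.7, -0.85] err 0.0 dq 0.1
(0.8, 0.02, -3.141592653589793, 6) q [-0.0, 0.25, -0.3, 2.3, 2.22, 0.31, -0.81] err 0.0 dq 0.07
(0.8, 0.0246, -3.141592653589793, 6) q [1.33, 0.59, -1.26, 2.39, 1.92, 0.31, 0.09] err 0.0585 dq 0.59
(0.8, 0.0246, -3.141592653589793, 5) q [1.51, 0.75, -1.26, 2.39, 2.23, 0.33, 0.05] err 0.0536 dq 0.06
(0.7, 0.0246, -3.141592653589793, 5) q [1.5, 0.65, -1.13, 2.33, 2.17, 0.2, 0.11] err 0.0173 dq 0.07
(0.68, 0.0246, -3.141592653589793, 6) q [1.4, 0.75, -1.08, 2.29, 2.19, 0.29, 0.12] err 0.0 dq 0.02
(0.68, 0.0246, -3.141592653589793, 6) q [1.39, 0.9, -1.08, 2.29, 2.3, 0.41, 0.11] err 0.0 dq 0.03
```

```bash
cat > rows.py <<'E'
from sim import *
from workcell import robot
pi=np.pi
def rows(wps,grip):
    """from measured pose through wps (pos,lean,az,roll,n): print rows rounded, simulating rounding"""
    o=robot.get_obs();p=o["position"].copy();R=o["tool_rot"].copy();q=o["joint_pos"]
    print("t",round(o["t"],2),"pos",p.round(4),"F",o["force"].round(1),"q",q.round(2).tolist(),"op",round(o["opening"],2))
    out=[]
    for w in wps:
        G1=Rt(w[1],w[2],w[3]);p1=np.asarray(w[0]);R0=R.copy();p0=p.copy();rv=Ro.from_matrix(R0.T@G1).as_rotvec()
        if len(w)>5 and np.linalg.norm(rv)>3: print("big turn",rv)
        for i in range(1,w[4]+1):
            t=i/w[4];Rg=R0@Ro.from_rotvec(rv*t).as_matrix();pg=p0+(p1-p0)*t
            d=np.round(R.T@(pg-p)*100,1);v=np.round(Ro.from_matrix(R.T@Rg).as_rotvec(),2)
            p=p+R@d/100;R=R@Ro.from_rotvec(v).as_matrix()
            q,e,er=step(q,p,R)
            out+=[*d.tolist(),*v.tolist(),grip]
        print(" q",q.round(2).tolist(),"err",round(e,4),round(er,3))
    print([x+0.0 if x else 0 for x in out])
E
python3 - <<'E'
from rows import *
P1=np.array([.60,.03,.27])
rows([(P1,.45,.02,0,4),(P1,.45,.02,-1.0,6)],1)
E
```

```text
t 15.15 pos [ 0.4928 -0.0314  0.2699] F [ 0.2 -0.7 -0. ] q [-0.22, -0.04, 0.17, 2.38, 0.19, 0.2, -1.78] op 0.0
 q [-0.25, 0.21, 0.11, 2.03, 0.06, 0.46, -1.75] err 0.0 0.0
 q [-0.07, 0.21, -0.09, 2.02, 0.17, 0.47, -0.84] err 0.0 0.0
[-1.5, 1.5, 2.2, -0.04, 0, 0, 1.0, -1.5, 1.4, 2.3, -0.03, 0, 0.01, 1.0, -1.5, 1.4, 2.4, -0.04, 0, 0, 1.0, -1.5, 1.2, 2.4, -0.04, 0, 0.01, 1.0, 0, 0, 0, 0, -0.17, 0, 1.0, 0, 0, 0, 0, -0.16, 0, 1.0, 0, 0, 0, 0, -0.17, 0, 1.0, 0, 0, 0, 0, -0.17, 0, 1.0, 0, 0, 0, 0, -0.16, 0, 1.0, 0, 0, 0, 0, -0.17, 0, 1.0]
```

Emit:
{"method": "send_rows", "body": {"plan": [-1.5,1.5,2.2,-0.04,0,0,1,-1.5,1.4,2.3,-0.03,0,0.01,1,-1.5,1.4,2.4,-0.04,0,0,1,-1.5,1.2,2.4,-0.04,0,0.01,1,0,0,0,0,-0.17,0,1,0,0,0,0,-0.17,0,1,0,0,0,0,-0.17,0,1,0,0,0,0,-0.17,0,1,0,0,0,0,-0.17,0,1,0,0,0,0,-0.17,0,1]}}

```text
t: 16.4
position: [0.5995, 0.0336, 0.2702]
tool_rot: [[0.783, 0.434, 0.446], [-0.501, 0.016, 0.865], [0.369, -0.901, 0.23]]
force: [-0.1, -0.0, 0.0]
opening: 0.007
```

Emit:
{"method": "send_rows", "body": {"plan": [0,0,0,0,-0.17,0,1,0,0,0,0,-0.17,0,1,0,0,0,0,-0.17,0,1,0,0,0,0,-0.17,0,1,0,0,0,0,-0.17,0,1,0,0,0,0,-0.17,0,1,0,0,0,0,-0.17,0,1,0,0,0,0,-0.17,0,1,0,0,0,0,-0.17,0,1,0,0,0,0,-0.17,0,1]}}

```text
t: 17.65
position: [0.5997, 0.0336, 0.2705]
tool_rot: [[0.341, 0.435, -0.833], [0.922, 0.016, 0.386], [0.181, -0.9, -0.395]]
force: [0.3, 0.0, -1.0]
opening: 0.002
```

```bash
python3 - <<'E'
from rows import *
P1=np.array([.60,.03,.27])
rows([(P1,.7,-.5,-pi,5),(P1,.85,-.2,-pi,3)],1)
E
```

```text
t 17.65 pos [0.5997 0.0336 0.2705] F [ 0.3  0.  -1. ] q [0.22, 0.24, -0.44, 2.01, 0.35, 0.49, 0.72] op 0.0
 q [-0.2, 0.25, -0.24, 2.12, 1.16, 0.66, -0.27] err 0.0 0.0
 q [-0.12, 0.21, -0.25, 2.3, 1.86, 0.47, -0.67] err 0.0 0.0
[-0.1, 0, 0, -0.06, 0.01, 0.05, 1.0, 0, 0, -0.1, -0.06, 0, 0.04, 1.0, -0.1, 0, 0, -0.06, 0.01, 0.05, 1.0, -0.1, 0.1, 0, -0.06, 0, 0.05, 1.0, 0, 0, 0, -0.06, 0.01, 0.04, 1.0, 0, 0, 0, -0.05, -0.07, -0.07, 1.0, 0, 0, 0, -0.05, -0.07, -0.07, 1.0, 0, 0, 0, -0.05, -0.08, -0.07, 1.0]
```

```bash
python3 - <<'E'
from sim import *
from workcell import robot
pi=np.pi
o=robot.get_obs();q=o["joint_pos"];p0=o["position"]
e=[(W(-.074,-.11,.127),.65,a0,-pi,6),(W(-.074,-.11,.085),.65,a0,-pi,6)]
P1=np.array([.6,.03,.27])
for nm,m in (("a",[(P1,.45,a0,-pi,3),(W(-.08,0,.24),.5,a0,-pi,5),(W(-.10,-.11,.17),.6,a0,-pi,6)]),
 ("b",[(P1,.6,-.4,-pi,4),(W(-.08,0,.24),.6,-.2,-pi,5),(W(-.10,-.11,.17),.65,a0,-pi,6)]),
 ("c",[(P1,.7,-.5,-pi,5),(P1,.8,-.2,-pi,4),(W(-.06,0,.20),.75,a0,-pi,5),(W(-.10,-.11,.17),.65,a0,-pi,6)]),
 ("d",[(P1,.7,-.5,-pi,5),(W(-.04,.03,.22),.7,-.3,-pi,4),(W(-.08,0,.18),.65,-.1,-pi,4),(W(-.10,-.11,.17),.65,a0,-pi,6)])):
  print(nm);run(q,[(p0,.45,.04,-2.72,0)]+m+e)
E
```

```text
a
(0.45, 0.0246, -3.141592653589793, 3) q [0.3, 0.25, -0.52, 2.0, 0.41, 0.5, 1.1] err 0.0 dq 0.13
(0.5, 0.0246, -3.141592653589793, 5) q [0.86, 0.16, -0.71, 2.24, 0.03, 0.29, 1.75] err 0.0 dq 0.18
(0.6, 0.0246, -3.141592653589793, 6) q [1.45, 0.57, -1.11, 2.27, 1.33, 0.2, 0.88] err 0.0002 dq 0.52
(0.65, 0.0246, -3.141592653589793, 6) q [1.45, 0.82, -1.18, 2.27, 1.92, 0.38, 0.42] err 0.0 dq 0.15
(0.65, 0.0246, -3.141592653589793, 6) q [1.44, 0.97, -1.17, 2.27, 2.08, 0.49, 0.35] err 0.0 dq 0.03
b
(0.6, -0.4, -3.141592653589793, 4) q [-0.1, 0.23, -0.27, 2.08, 0.94, 0.58, 0.08] err 0.0 dq 0.18
(0.6, -0.2, -3.141592653589793, 5) q [0.82, 0.14, -0.76, 2.33, 0.96, 0.2, 0.56] err 0.0002 dq 0.65
(0.65, 0.0246, -3.141592653589793, 6) q [1.5, 0.61, -1.16, 2.3, 1.67, 0.2, 0.57] err 0.0001 dq 0.27
(0.65, 0.0246, -3.141592653589793, 6) q [1.45, 0.82, -1.18, 2.27, 1.92, 0.38, 0.41] err 0.0 dq 0.06
(0.65, 0.0246, -3.141592653589793, 6) q [1.44, 0.97, -1.17, 2.27, 2.08, 0.48, 0.35] err 0.0 dq 0.03
c
(0.7, -0.5, -3.141592653589793, 5) q [-0.21, 0.25, -0.23, 2.11, 1.16, 0.66, -0.26] err 0.0 dq 0.24
(0.
[... 396 characters left out ...]

(0.65, 0.0246, -3.141592653589793, 6) q [1.44, 0.97, -1.17, 2.27, 2.08, 0.48, 0.35] err 0.0 dq 0.03
d
(0.7, -0.5, -3.141592653589793, 5) q [-0.21, 0.25, -0.23, 2.11, 1.16, 0.66, -0.26] err 0.0 dq 0.24
(0.7, -0.3, -3.141592653589793, 4) q [0.06, 0.19, -0.16, 2.37, 1.85, 0.29, -0.58] err 0.0 dq 0.29
(0.65, -0.1, -3.141592653589793, 4) q [1.15, 0.47, -1.15, 2.39, 1.96, 0.4, -0.19] err 0.0006 dq 0.38
(0.65, 0.0246, -3.141592653589793, 6) q [1.5, 0.61, -1.16, 2.3, 1.68, 0.2, 0.57] err 0.0001 dq 0.26
(0.65, 0.0246, -3.141592653589793, 6) q [1.45, 0.82, -1.18, 2.27, 1.92, 0.38, 0.41] err 0.0 dq 0.06
(0.65, 0.0246, -3.141592653589793, 6) q [1.44, 0.97, -1.17, 2.27, 2.08, 0.48, 0.35] err 0.0 dq 0.03
```

```bash
python3 - <<'E'
from rows import *
P1=np.array([.60,.03,.27])
rows([(P1,.45,a0,-pi,3),(W(-.08,0,.24),.5,a0,-pi,6)],1)
E
```

```text
t 17.65 pos [0.5997 0.0336 0.2705] F [ 0.3  0.  -1. ] q [0.22, 0.24, -0.44, 2.01, 0.35, 0.49, 0.72] op 0.0
 q [0.29, 0.25, -0.52, 2.0, 0.42, 0.51, 1.08] err 0.0 0.0
 q [0.85, 0.16, -0.7, 2.24, 0.04, 0.29, 1.74] err 0.0 0.0
[-0.1, 0, 0, 0, -0.14, 0, 1.0, -0.1, 0, -0.1, 0, -0.14, 0, 1.0, -0.1, 0.1, 0, 0, -0.14, 0.01, 1.0, -2.3, -0.3, 1.7, -0.01, 0, 0, 1.0, -2.3, -0.2, 1.7, -0.01, 0, 0, 1.0, -2.3, -0.3, 1.7, -0.01, 0, 0, 1.0, -2.3, -0.4, 1.7, 0, 0, 0, 1.0, -2.3, -0.3, 1.7, -0.01, 0, 0, 1.0, -2.3, -0.3, 1.7, -0.01, 0, 0, 1.0]
```

Emit:
{"method": "send_rows", "body": {"plan": [0,0,0,0,-0.14,0,1,0,0,0,0,-0.14,0,1,0,0,0,0,-0.14,0,1,-2.3,-0.3,1.7,-0.01,0,0,1,-2.3,-0.2,1.7,-0.01,0,0,1,-2.3,-0.3,1.7,-0.01,0,0,1,-2.3,-0.4,1.7,-0.01,0,0,1,-2.3,-0.3,1.7,-0.01,0,0,1,-2.3,-0.3,1.7,-0.01,0,0,1,0,0,0,0,0,0,1]}}

```text
t: 18.9
position: [0.5028, -0.1092, 0.2385]
tool_rot: [[-0.019, 0.487, -0.873], [1.0, 0.016, -0.013], [0.008, -0.873, -0.487]]
force: [0.9, -0.1, -0.9]
opening: 0.006
```

```bash
python3 - <<'E'
from rows import *
rows([(W(-.10,-.11,.20),.6,a0,-pi,10)],1)
T=robot.capture("top")
import cv2;cv2.imwrite("pics/t10.png",T["img"][:,:,::-1])
E
```

```text
t 18.9 pos [ 0.5028 -0.1092  0.2385] F [ 0.9 -0.1 -0.9] q [0.87, 0.16, -0.71, 2.25, 0.0, 0.27, 1.77] op 0.01
 q [1.49, 0.49, -1.15, 2.25, 0.83, 0.2, 1.34] err 0.0 0.0
[-1.1, 0.2, 0.3, -0.01, 0, 0, 1.0, -1.1, 0.3, 0.4, -0.01, 0, 0, 1.0, -1.1, 0.2, 0.3, -0.01, 0, 0, 1.0, -1.1, 0.2, 0.4, -0.01, 0, 0, 1.0, -1.2, 0.3, 0.3, -0.01, 0, 0, 1.0, -1.1, 0.2, 0.4, 0, -0.01, 0, 1.0, -1.1, 0.2, 0.3, -0.01, 0, 0, 1.0, -1.1, 0.2, 0.4, -0.01, 0, 0, 1.0, -1.1, 0.3, 0.4, -0.01, 0, 0, 1.0, -1.1, 0.2, 0.3, -0.01, 0, 0, 1.0]
```

View pics/t10.png

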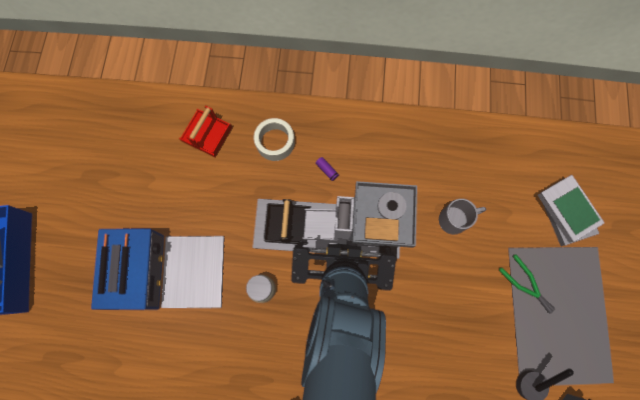

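Emit:
{"method": "send_rows", "body": {"plan": [-1.1,0.2,0.3,-0.01,0,0,1,-1.1,0.3,0.4,-0.01,0,0,1,-1.1,0.2,0.3,-0.01,0,0,1,-1.1,0.2,0.4,-0.01,0,0,1,-1.2,0.3,0.3,-0.01,0,0,1,-1.1,0.2,0.4,-0.01,0,0,1,-1.1,0.2,0.3,-0.01,0,0,1,-1.1,0.2,0.4,-0.01,0,0,1,-1.1,0.3,0.4,-0.01,0,0,1,-1.1,0.2,0.3,-0.01,0,0,1]}}

```text
t: 20.2
position: [0.4901, -0.2148, 0.2034]
tool_rot: [[-0.027, 0.564, -0.825], [1.0, 0.023, -0.018], [0.009, -0.826, -0.564]]
force: [0.9, 0.1, -0.1]
opening: 0.002
```

```bash
python3 - <<'E'
from rows import *
rows([(W(-.10,-.11,.165),.65,a0,-pi,5),(W(-.074,-.11,.135),.65,a0,-pi,4)],1)
E
```

```text
t 20.2 pos [ 0.4901 -0.2148  0.2034] F [ 0.9  0.1 -0.1] q [1.48, 0.48, -1.14, 2.25, 0.77, 0.19, 1.37] op 0.0
 q [1.53, 0.67, -1.21, 2.3, 1.7, 0.26, 0.57] err 0.0 0.0
 q [1.46, 0.81, -1.2, 2.26, 1.86, 0.38, 0.46] err 0.0 0.0
[-0.1, 0.6, 0.5, -0.01, 0, 0, 1.0, -0.1, 0.6, 0.5, -0.01, 0, 0, 1.0, -0.2, 0.6, 0.5, -0.01, 0, 0.01, 1.0, -0.1, 0.6, 0.5, -0.01, 0, 0, 1.0, -0.1, 0.5, 0.5, -0.01, 0, 0, 1.0, 0, 1.0, -0.1, 0, 0, 0, 1.0, 0, 1.0, 0, 0, 0, 0, 1.0, 0, 1.0, -0.1, 0, 0, 0, 1.0, 0, 1.0, -0.1, 0, 0, 0, 1.0]
```

Emit:
{"method": "send_rows", "body": {"plan": [-0.1,0.6,0.5,-0.01,0,0,1,-0.1,0.6,0.5,-0.01,0,0,1,-0.2,0.6,0.5,-0.01,0,0.01,1,-0.1,0.6,0.5,-0.01,0,0,1,-0.1,0.5,0.5,-0.01,0,0,1,0,0,0,0,0,0,1,0,0,0,0,0,0,1]}}

```text
t: 21.08
position: [0.4858, -0.2211, 0.1651]
tool_rot: [[-0.021, 0.604, -0.797], [1.0, 0.013, -0.016], [0.0, -0.797, -0.604]]
force: [0.5, -0.7, 0.4]
opening: 0.004
```

```bash
python3 - <<'E'
from rows import *
rows([(W(-.074,-.11,.135),.65,a0,-pi,5)],1)
T=robot.capture("top");S=robot.capture("side")
from h import crop
crop(T,(290,180,160,120),5,"t11");crop(S,(290,80,200,150),4,"s11")
E
```

```text
t 21.07 pos [ 0.4858 -0.2211  0.1651] F [ 0.5 -0.7  0.4] q [1.51, 0.63, -1.17, 2.3, 1.72, 0.22, 0.53] op 0.0
 q [1.45, 0.79, -1.18, 2.27, 1.88, 0.36, 0.42] err 0.0 0.0
[0, 0.8, -0.1, 0, 0, 0, 1.0, 0, 0.8, 0, 0, 0, 0, 1.0, 0, 0.8, -0.1, 0, 0, 0, 1.0, 0.1, 0.8, -0.1, 0, 0, 0, 1.0, 0, 0.8, 0, 0, 0, 0, 1.0]
```

View pics/t11.png

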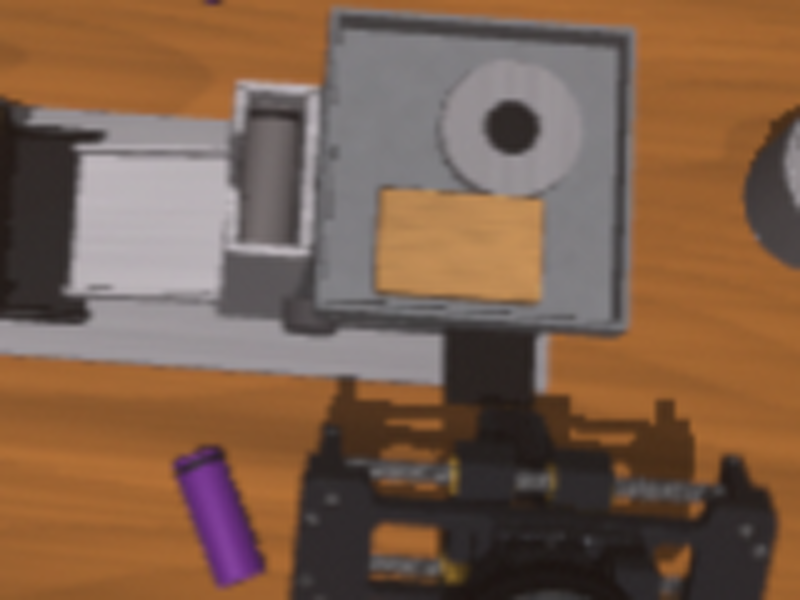

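View pics/s11.png

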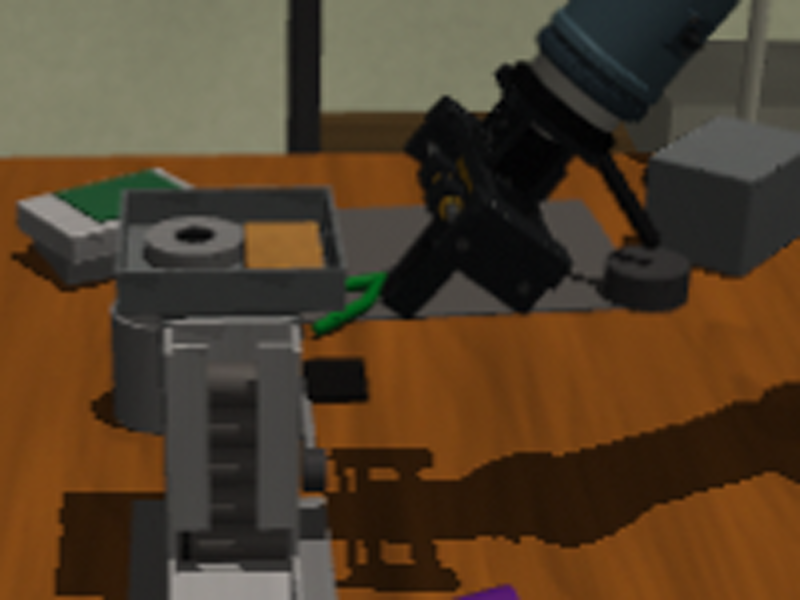

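Emit:
{"method": "send_rows", "body": {"plan": [0,0.8,-0.1,0,0,0,1,0,0.8,0,0,0,0,1,0,0.8,-0.1,0,0,0,1,0,0.8,-0.1,0,0,0,1,0,0.8,0,0,0,0,1,0,0,0,0,0,0,1]}}

```text
t: 21.92
position: [0.5112, -0.2208, 0.1337]
tool_rot: [[-0.02, 0.603, -0.798], [1.0, 0.013, -0.015], [0.001, -0.798, -0.603]]
force: [-0.1, 0.2, -0.4]
opening: 0.007
```

```bash
python3 - <<'E'
from rows import *
rows([(W(-.074,-.11,.085),.65,a0,-pi,10)],1)
S=robot.capture("side")
from h import crop
crop(S,(290,80,200,150),4,"s12")
E
```

```text
t 21.93 pos [ 0.5112 -0.2208  0.1337] F [-0.1  0.2 -0.4] q [1.45, 0.79, -1.17, 2.27, 1.88, 0.35, 0.42] op 0.01
 q [1.43, 0.96, -1.17, 2.27, 2.08, 0.48, 0.34] err 0.0 0.0
[0, 0.4, 0.3, 0, 0, 0, 1.0, 0, 0.4, 0.3, 0, 0, 0, 1.0, 0, 0.4, 0.2, 0, 0, 0, 1.0, 0, 0.4, 0.3, 0, 0, 0, 1.0, 0, 0.4, 0.3, 0, 0, 0, 1.0, 0.1, 0.4, 0.3, 0, 0, 0, 1.0, 0, 0.4, 0.3, 0, 0, 0, 1.0, 0, 0.4, 0.2, 0, 0, 0, 1.0, 0, 0.4, 0.3, 0, 0, 0, 1.0, 0, 0.4, 0.3, 0, 0, 0, 1.0]
```

View pics/s12.png

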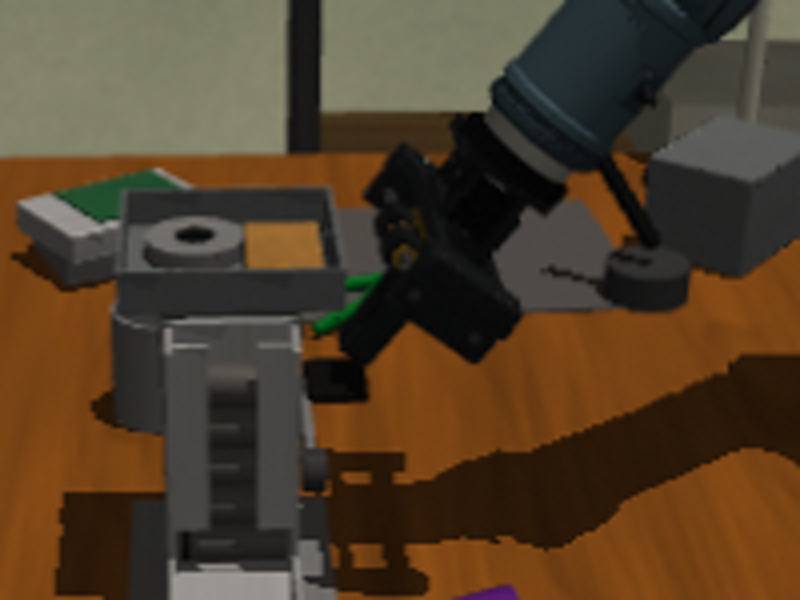

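Emit:
{"method": "send_rows", "body": {"plan": [0,0.7,-0.1,0,0,0,1,0,0.4,0.3,0,0,0,1,0,0.4,0.3,0,0,0,1,0,0.4,0.3,0,0,0,1,0,0.4,0.3,0,0,0,1,0,0.4,0.3,0,0,0,1,0,0.4,0.3,0,0,0,1,0,0.4,0.3,0,0,0,1,0,0.4,0.3,0,0,0,1,0,0,0,0,0,0,1]}}

```text
t: 23.22
position: [0.5173, -0.2227, 0.0898]
tool_rot: [[-0.018, 0.604, -0.796], [1.0, 0.009, -0.016], [-0.002, -0.797, -0.604]]
force: [-1.1, -4.1, 6.9]
opening: 0.004
```

```bash
python3 - <<'E'
from rows import *
rows([(W(-.070,-.11,.085),.65,a0,-pi,1)],1)
S=robot.capture("side");T=robot.capture("top")
from h import crop
crop(S,(290,100,150,200),3,"s13");crop(T,(230,170,200,120),4,"t13")
E
```

```text
t 23.23 pos [ 0.5173 -0.2227  0.0898] F [-1.1 -4.1  6.9] q [1.43, 0.95, -1.17, 2.26, 2.07, 0.47, 0.34] op 0.0
 q [1.43, 0.97, -1.16, 2.26, 2.08, 0.47, 0.34] err 0.0 0.0
[0.3, 0.4, 0.3, 0, 0, -0.01, 1.0]
```

View pics/s13.png

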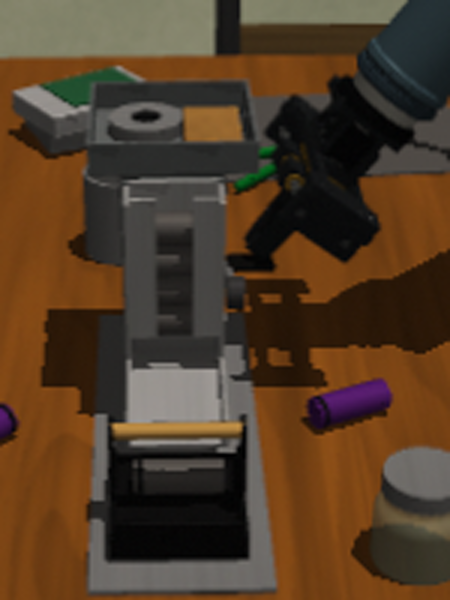

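View pics/t13.png

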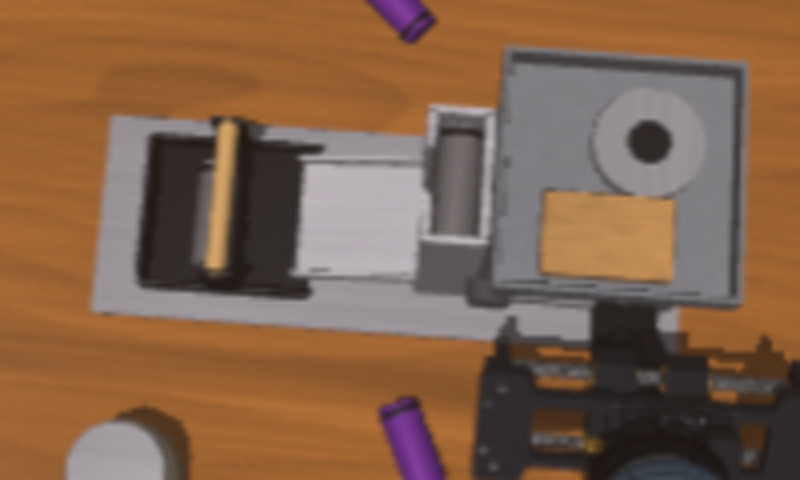

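Emit:
{"method": "send_rows", "body": {"plan": [0,-0.8,-0.6,0,0,0,1,0,-0.8,-0.6,0,0,0,1,0,-0.8,-0.6,0,0,0,1,0,-0.8,-0.6,0,0,0,1,0,-0.4,-0.2,0,0,0,1,0.2,0,0,0,0,0,1,0,0,0,0,0,0,1]}}

```text
t: 24.2
position: [0.5148, -0.2187, 0.1331]
tool_rot: [[-0.02, 0.602, -0.798], [1.0, 0.013, -0.016], [0.001, -0.798, -0.602]]
force: [-0.1, -0.5, 0.2]
opening: 0.007
```

```bash
python3 - <<'E'
from rows import *
rows([(W(-.070,-.11,.13),.65,a0,-pi,1)],1)
S=robot.capture("side")
from h import crop
crop(S,(290,100,150,200),4,"s14")
E
```

```text
t 24.2 pos [ 0.5148 -0.2187  0.1331] F [-0.1 -0.5  0.2] q [1.44, 0.79, -1.17, 2.26, 1.89, 0.36, 0.41] op 0.01
 q [1.43, 0.8, -1.17, 2.26, 1.9, 0.36, 0.41] err 0.0 0.0
[-0.1, 0.4, 0, 0, 0, 0, 1.0]
```

View pics/s14.png

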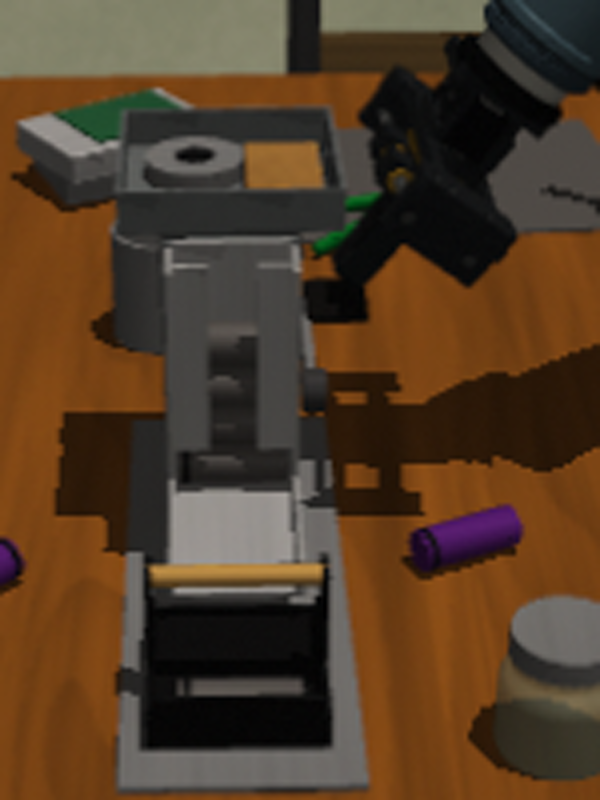

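Emit:
{"method": "send_rows", "body": {"plan": [0,0.6,0.3,0,0,0,1,0,0.4,0.3,0,0,0,1,0,0.4,0.3,0,0,0,1,0,0.4,0.3,0,0,0,1,0,0.4,0.3,0,0,0,1,0,0.4,0.3,0,0,0,1,0,0.4,0.3,0,0,0,1,0,0.4,0.3,0,0,0,1,0,0.3,0.2,0,0,0,1,0,0,0,0,0,0,1]}}

```text
t: 25.5
position: [0.5177, -0.2202, 0.0896]
tool_rot: [[-0.019, 0.605, -0.796], [1.0, 0.009, -0.017], [-0.003, -0.796, -0.605]]
force: [-11.2, -5.4, 21.4]
opening: 0.005
```

```bash
python3 - <<'E'
from rows import *
rows([(W(-.070,-.11,.085),.65,a0,-pi,1)],1)
S=robot.capture("side")
from h import crop
crop(S,(290,100,150,200),4,"s15")
E
```

```text
t 25.5 pos [ 0.5177 -0.2202  0.0896] F [-11.2  -5.4  21.4] q [1.42, 0.95, -1.17, 2.26, 2.07, 0.48, 0.33] op 0.0
 q [1.43, 0.96, -1.16, 2.26, 2.08, 0.47, 0.34] err 0.0 0.0
[0.1, 0.3, 0.3, 0, 0, -0.01, 1.0]
```

View pics/s15.png

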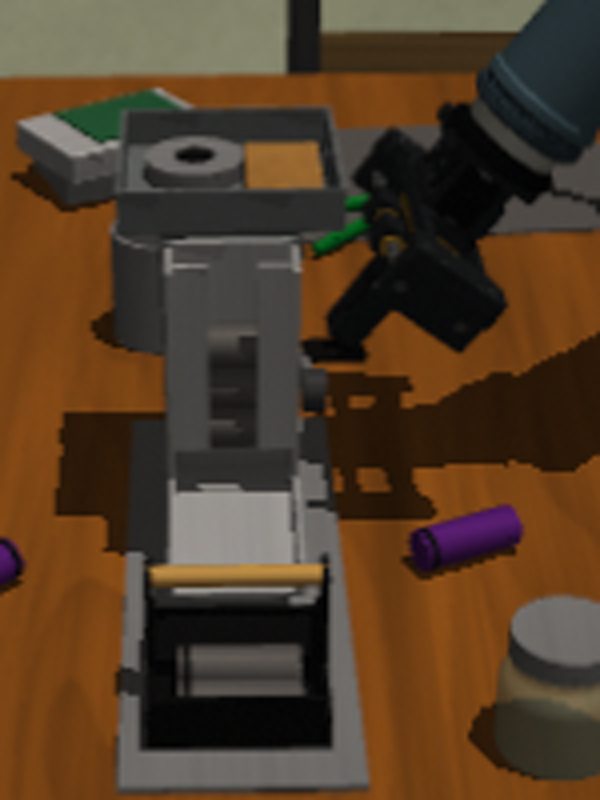

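Emit:
{"method": "send_rows", "body": {"plan": [0,-0.8,-0.6,0,0,0,1,0,-0.8,-0.6,0,0,0,1,0,-0.8,-0.6,0,0,0,1,0,-0.8,-0.6,0,0,0,1,0,-0.4,-0.2,0,0,0,1,0,0,0,0,0,0,1,0,0,0,0,0,0,1]}}

```text
t: 26.42
position: [0.5154, -0.2189, 0.1322]
tool_rot: [[-0.02, 0.602, -0.798], [1.0, 0.012, -0.015], [0.001, -0.798, -0.602]]
force: [0.7, -0.9, 0.4]
opening: 0.007
```

```bash
python3 - <<'E'
from rows import *
rows([(W(-.070,-.11,.13),.65,a0,-pi,1)],1)
S=robot.capture("side")
from h import crop
crop(S,(290,100,150,200),4,"s16")
E
```

```text
t 26.43 pos [ 0.5154 -0.2189  0.1322] F [ 0.7 -0.9  0.4] q [1.43, 0.79, -1.17, 2.26, 1.9, 0.36, 0.41] op 0.01
 q [1.43, 0.8, -1.16, 2.26, 1.9, 0.36, 0.41] err 0.0 0.0
[-0.1, 0.3, 0, 0, 0, 0, 1.0]
```

View pics/s16.png

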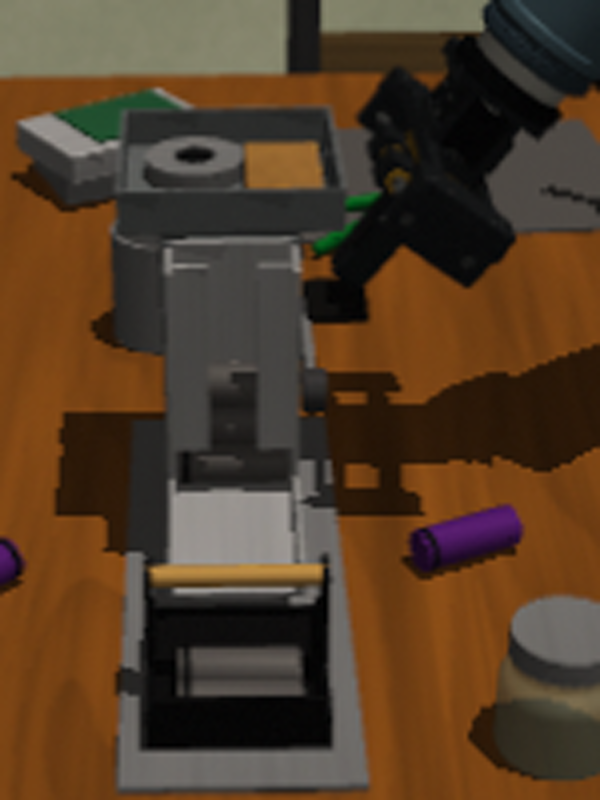

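The third cell has dropped into the bed. Third press:

Emit:
{"method": "send_rows", "body": {"plan": [0,0.5,0.3,0,0,0,1,0,0.4,0.3,0,0,0,1,0,0.4,0.3,0,0,0,1,0,0.4,0.3,0,0,0,1,0,0.4,0.3,0,0,0,1,0,0.4,0.3,0,0,0,1,0,0.4,0.3,0,0,0,1,0,0.4,0.3,0,0,0,1,0,0.3,0.2,0,0,0,1,0,0,0,0,0,0,1]}}

```text
t: 27.72
position: [0.5176, -0.2201, 0.0896]
tool_rot: [[-0.019, 0.605, -0.796], [1.0, 0.009, -0.017], [-0.003, -0.796, -0.605]]
force: [-11.6, -5.5, 21.3]
opening: 0.008
```

Emit:
{"method": "send_rows", "body": {"plan": [0,-0.8,-0.6,0,0,0,1,0,-0.8,-0.6,0,0,0,1,0,-0.8,-0.6,0,0,0,1,0,-0.8,-0.6,0,0,0,1,0,-0.4,-0.2,0,0,0,1,0,0,0,0,0,0,1,0,0,0,0,0,0,1]}}

```text
t: 28.6
position: [0.5154, -0.219, 0.1322]
tool_rot: [[-0.02, 0.602, -0.798], [1.0, 0.012, -0.015], [0.001, -0.798, -0.602]]
force: [0.3, 0.6, 0.1]
opening: 0.005
```

```bash
python3 - <<'E'
from rows import *
rows([(W(-.10,-.11,.165),.65,a0,-pi,4)],1)
S=robot.capture("side");T=robot.capture("top")
from h import crop
crop(S,(290,100,150,200),4,"s17");crop(T,(230,170,200,120),4,"t17")
E
```

```text
t 28.6 pos [ 0.5154 -0.219   0.1322] F [0.3 0.6 0.1] q [1.43, 0.79, -1.16, 2.26, 1.9, 0.35, 0.4] op 0.0
 q [1.49, 0.62, -1.14, 2.3, 1.73, 0.2, 0.51] err 0.0 0.0
[0, -1.1, 0.1, 0, 0, 0, 1.0, 0, -1.1, 0, 0, 0, 0, 1.0, -0.1, -1.1, 0.1, 0, 0, 0, 1.0, 0, -1.0, 0.1, 0, 0, 0, 1.0]
```

View pics/s17.png

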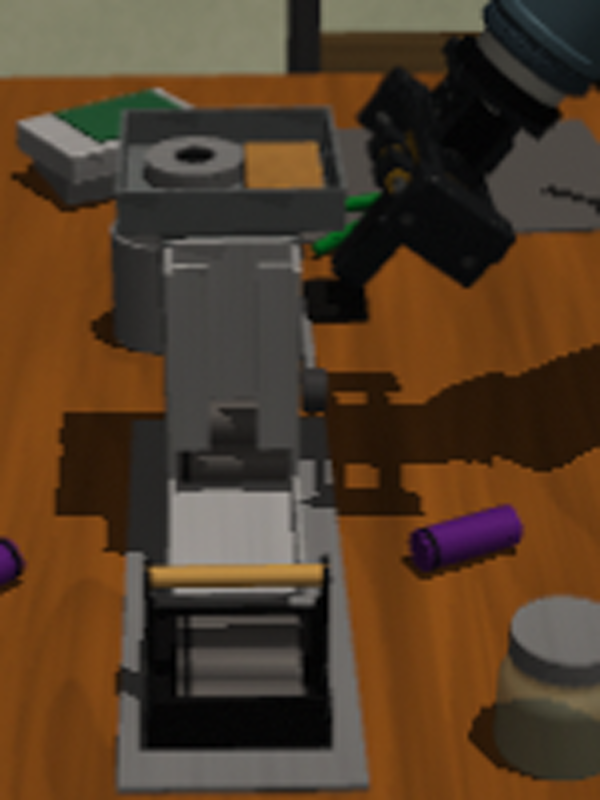

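View pics/t17.png

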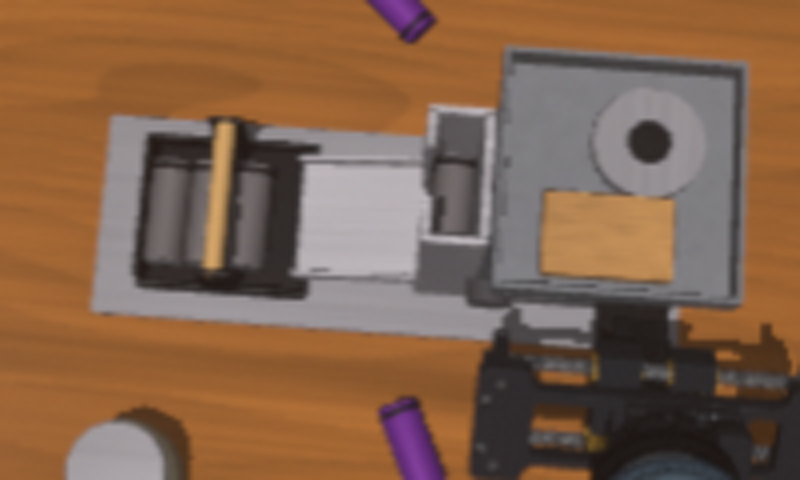

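```bash
python3 - <<'E'
from sim import *
from workcell import robot
pi=np.pi
o=robot.get_obs();q=o["joint_pos"];p0=o["position"]
P1=np.array([.6,.03,.27]);D=W(0,.138,.2)
pl=np.array([.4376,.2523-.0,0])+np.array([0.0016,-.0149,0])
wp=[(p0,.65,a0,-pi,0),(W(-.10,-.11,.165),.65,a0,-pi,4),(W(-.10,-.11,.20),.6,a0,-pi,4),(W(-.085,-.02,.24),.5,a0,-pi,8),(P1,.3,a0,-pi,6),(D,0,a0,-pi,4),(W(0,.138,.06),0,a0,-pi,4),(W(0,.138,.064),0,a0,-pi,4),(W(0,.26,.064),0,a0,-pi,4),(W(0,.26,.12),0,a0,-pi,4),([pl[0],pl[1],.13],0,.1082,-pi,6),([pl[0],pl[1],.07],0,.1082,-pi,4)]
run(q,wp)
E
```

```text
(0.65, 0.0246, -3.141592653589793, 4) q [1.49, 0.62, -1.14, 2.3, 1.74, 0.2, 0.51] err 0.0 dq 0.05
(0.6, 0.0246, -3.141592653589793, 4) q [1.57, 0.57, -1.26, 2.25, 1.09, 0.28, 1.1] err 0.0001 dq 0.2
(0.5, 0.0246, -3.141592653589793, 8) q [1.37, 0.34, -1.26, 2.22, 0.62, 0.38, 1.27] err 0.0 dq 0.07
(0.3, 0.0246, -3.141592653589793, 6) q [0.7, 0.48, -1.08, 1.86, 0.68, 0.85, 0.91] err 0.0 dq 0.13
(0, 0.0246, -3.141592653589793, 4) q [0.57, 0.68, -1.0, 1.72, 0.64, 1.1, 0.96] err 0.0 dq 0.07
(0, 0.0246, -3.141592653589793, 4) q [0.47, 0.85, -0.85, 1.79, 0.82, 0.89, 0.83] err 0.0 dq 0.06
(0, 0.0246, -3.141592653589793, 4) q [0.47, 0.85, -0.86, 1.79, 0.81, 0.9, 0.83] err 0.0 dq 0.0
(0, 0.0246, -3.141592653589793, 4) q [0.26, 0.87, -0.86, 1.75, 0.81, 0.92, 0.64] err 0.0 dq 0.05
(0, 0.0246, -3.141592653589793, 4) q [0.29, 0.8, -0.92, 1.73, 0.74, 1.0, 0.69] err 0.0 dq 0.02
(0, 0.1082, -3.141592653589793, 6) q [0.17, 0.67, -0.99, 1.98, 0.72, 0.9, 0.47] err 0.0 dq 0.05
(0, 0.1082, -3.141592653589793, 4) q [0.1, 0.75, -0.9, 2.0, 0.83, 0.81, 0.39] err 0.0 dq 0.03
```

```bash
python3 - <<'E'
from rows import *
rows([(W(-.10,-.11,.165),.65,a0,-pi,4),(W(-.10,-.11,.20),.6,a0,-pi,5)],1)
E
```

```text
t 28.7 pos [ 0.5155 -0.2189  0.1323] F [-0.8 -0.2 -0.1] q [1.43, 0.79, -1.16, 2.26, 1.9, 0.35, 0.4] op 0.01
 q [1.49, 0.62, -1.14, 2.3, 1.73, 0.2, 0.51] err 0.0 0.0
 q [1.57, 0.57, -1.26, 2.25, 1.09, 0.28, 1.1] err 0.0 0.0
[0, -1.1, 0.1, 0, 0, 0, 1.0, 0, -1.1, 0.1, 0, 0, 0, 1.0, -0.1, -1.1, 0, 0, 0, 0, 1.0, 0, -1.0, 0.1, 0, 0, 0, 1.0, 0, -0.6, -0.4, 0.01, 0, 0, 1.0, 0, -0.5, -0.4, 0.01, 0, 0, 1.0, 0, -0.6, -0.4, 0.01, 0, 0, 1.0, 0, -0.6, -0.4, 0.01, 0, 0, 1.0, 0, -0.6, -0.4, 0.01, 0, 0, 1.0]
```

Emit:
{"method": "send_rows", "body": {"plan": [0,-1.1,0.1,0,0,0,1,0,-1.1,0.1,0,0,0,1,0,-1.1,0,0,0,0,1,0,-1,0.1,0,0,0,1,0,-0.6,-0.4,0.01,0,0,1,0,-0.6,-0.4,0.01,0,0,1,0,-0.6,-0.4,0.01,0,0,1,0,-0.6,-0.4,0.01,0,0,1,0,-0.6,-0.4,0.01,0,0,1,0,0,0,0,0,0,1]}}

```text
t: 29.95
position: [0.4861, -0.2199, 0.202]
tool_rot: [[-0.019, 0.563, -0.826], [1.0, 0.01, -0.017], [-0.001, -0.826, -0.563]]
force: [0.6, 0.5, 0.3]
opening: 0.005
```

```bash
python3 - <<'E'
from rows import *
rows([(W(-.085,-.02,.24),.5,a0,-pi,7),(np.array([.59,.03,.27]),.3,a0,-pi,6)],1)
E
```

```text
t 29.95 pos [ 0.4861 -0.2199  0.202 ] F [0.6 0.5 0.3] q [1.56, 0.55, -1.25, 2.25, 1.05, 0.26, 1.13] op 0.0
 q [1.37, 0.34, -1.26, 2.22, 0.63, 0.38, 1.25] err 0.0 0.0
 q [0.71, 0.47, -1.1, 1.88, 0.68, 0.84, 0.9] err 0.0 0.0
[1.3, -0.3, -0.5, 0.01, 0, 0, 1.0, 1.3, -0.4, -0.5, 0.02, 0, 0, 1.0, 1.2, -0.3, -0.4, 0.01, 0, 0, 1.0, 1.3, -0.3, -0.5, 0.02, 0, 0, 1.0, 1.3, -0.4, -0.5, 0.01, 0, 0, 1.0, 1.3, -0.4, -0.5, 0.01, 0, 0, 1.0, 1.2, -0.3, -0.4, 0.02, 0, 0, 1.0, 2.6, 0.3, -1.6, 0.03, 0, 0, 1.0, 2.7, 0.2, -1.6, 0.04, 0, 0, 1.0, 2.6, 0.2, -1.7, 0.03, 0, 0, 1.0, 2.7, 0.2, -1.6, 0.03, 0, 0, 1.0, 2.6, 0, -1.6, 0.04, 0, 0, 1.0, 2.7, 0.1, -1.7, 0.03, 0, 0, 1.0]
```

Emit:
{"method": "send_rows", "body": {"plan": [1.3,-0.3,-0.5,0.01,0,0,1,1.3,-0.4,-0.5,0.02,0,0,1,1.2,-0.3,-0.4,0.01,0,0,1,1.3,-0.3,-0.5,0.02,0,0,1,1.3,-0.4,-0.5,0.01,0,0,1,1.3,-0.4,-0.5,0.01,0,0,1,1.2,-0.3,-0.4,0.02,0,0,1,2.6,0.3,-1.6,0.03,0,0,0,2.7,0.2,-1.6,0.04,0,0,-0.6,2.6,0.2,-1.7,0.03,0,0,-0.6]}}

```text
t: 31.2
position: [0.5453, -0.0501, 0.2548]
tool_rot: [[-0.019, 0.386, -0.922], [1.0, 0.006, -0.018], [-0.002, -0.922, -0.386]]
force: [-0.1, -0.3, 0.3]
opening: 0.322
```

```bash
python3 - <<'E'
from rows import *
rows([(W(0,.138,.20),0,a0,-pi,5),(W(0,.138,.14),0,a0,-pi,2)],-.6)
E
```

```text
t 31.2 pos [ 0.5453 -0.0501  0.2548] F [-0.1 -0.3  0.3] q [1.0, 0.36, -1.15, 2.07, 0.64, 0.6, 1.05] op 0.32
 q [0.56, 0.68, -0.99, 1.72, 0.63, 1.1, 0.97] err 0.0 0.0
 q [0.52, 0.75, -0.93, 1.76, 0.7, 1.01, 0.91] err 0.0 0.0
[1.6, 1.3, -0.3, 0.08, 0, 0, -0.6, 1.6, 1.3, -0.3, 0.08, 0, 0, -0.6, 1.6, 1.2, -0.5, 0.08, 0, 0, -0.6, 1.6, 1.2, -0.5, 0.08, 0, 0, -0.6, 1.6, 1.1, -0.7, 0.08, -0.01, 0, -0.6, 0, 3.0, 0, 0, 0, 0, -0.6, 0, 3.0, 0, 0, 0, 0, -0.6]
```

Emit:
{"method": "send_rows", "body": {"plan": [1.6,1.3,-0.3,0.08,0,0,-0.4,1.6,1.3,-0.3,0.08,0,0,-0.4,1.6,1.2,-0.5,0.08,0,0,-0.4,1.6,1.2,-0.5,0.08,0,0,-0.4,1.6,1.1,-0.7,0.08,0,0,-0.4,0,3,0,0,0,0,-0.4,0,3,0,0,0,0,-0.4,0,0,0,0,0,0,-0.4,0,0,0,0,0,0,-0.4]}}

```text
t: 32.33
position: [0.5808, 0.0303, 0.1414]
tool_rot: [[-0.02, -0.002, -1.0], [1.0, -0.0, -0.02], [-0.0, -1.0, 0.002]]
force: [-0.4, 0.4, 1.5]
opening: 0.699
```

```bash
python3 - <<'E'
from rows import *
rows([(W(0,.138,.06),0,a0,-pi,4)],-.4)
print(robot.get_obs()["tool_rot"].round(4).tolist())
S=robot.capture("side");T=robot.capture("top")
from h import crop
crop(S,(290,100,150,200),4,"s18");crop(T,(230,150,200,120),4,"t18")
E
```

```text
t 32.33 pos [0.5808 0.0303 0.1414] F [-0.4  0.4  1.5] q [0.52, 0.75, -0.93, 1.76, 0.7, 1.01, 0.9] op 0.7
 q [0.47, 0.85, -0.85, 1.79, 0.81, 0.89, 0.84] err 0.0 0.0
[0, 2.0, 0, 0, 0, 0, -0.4, 0, 2.1, 0, 0, 0, 0, -0.4, 0, 2.0, 0, 0, 0, 0, -0.4, 0, 2.0, 0, 0, -0.01, 0, -0.4]
[[-0.0196, -0.0015, -0.9998], [0.9998, -0.0004, -0.0196], [-0.0003, -1.0, 0.0015]]
```

View pics/s18.png

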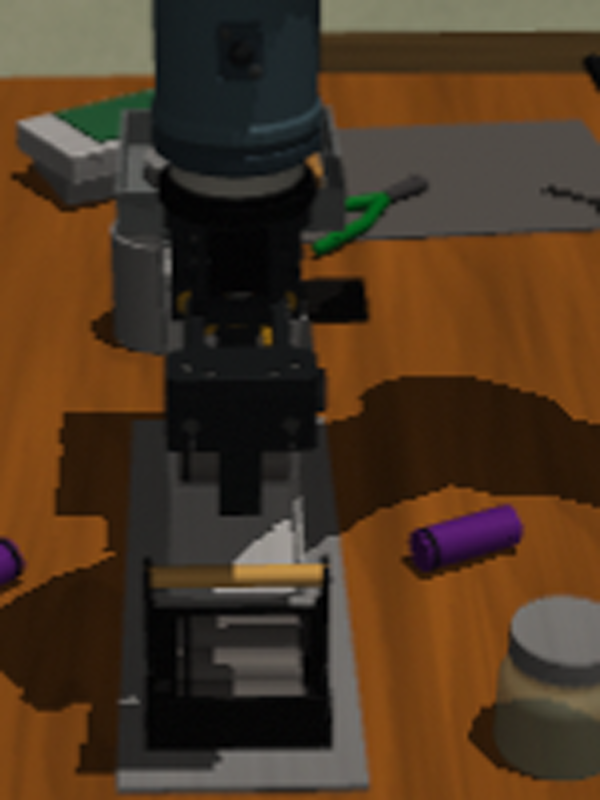

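View pics/t18.png

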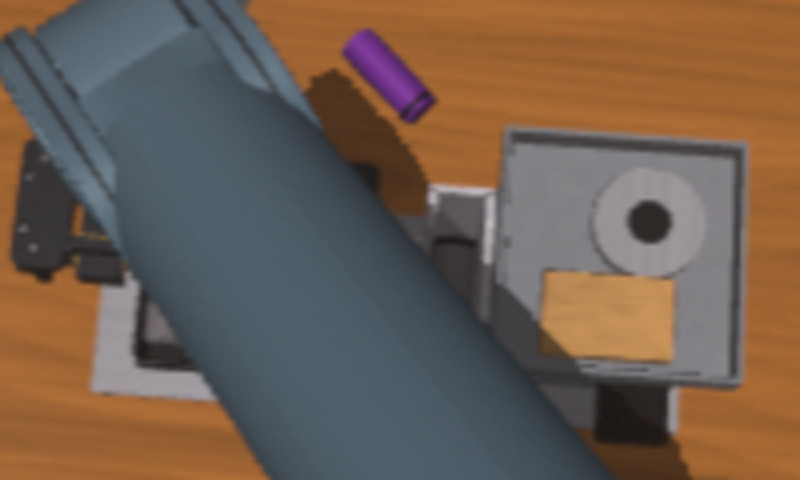

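Emit:
{"method": "send_rows", "body": {"plan": [0,2,0,0,-0.005,0,-0.4,0,2.1,0,0,0,0,-0.4,0,2,0,0,0,0,-0.4,0,2,0,0,0,0,-0.4,0,0,0,0,0,0,1,0,0,0,0,0,0,1,0,0,0,0,0,0,1,0,0,0,0,0,0,1,0,0,0,0,0,0,1,0,0,0,0,0,0,1]}}

```text
t: 33.67
position: [0.5802, 0.0309, 0.0599]
tool_rot: [[-0.025, -0.002, -1.0], [1.0, 0.001, -0.025], [0.001, -1.0, 0.002]]
force: [-0.2, 1.6, 2.5]
opening: 0.123
```

Emit:
{"method": "send_rows", "body": {"plan": [0,0,0,0,0,0,1,0,0,0,0,0,0,1,0,0,0,0,0,0,1]}}

```text
t: 34.05
position: [0.5803, 0.0309, 0.0599]
tool_rot: [[-0.025, -0.002, -1.0], [1.0, 0.001, -0.025], [0.001, -1.0, 0.002]]
force: [-1.3, 2.7, 6.4]
opening: 0.123
```

```bash
python3 - <<'E'
from rows import *
rows([(W(0,.24,.065),0,a0,-pi,8)],1)
E
```

```text
t 34.05 pos [0.5803 0.0309 0.0599] F [-1.3  2.7  6.4] q [0.46, 0.85, -0.85, 1.79, 0.81, 0.89, 0.83] op 0.12
 q [0.29, 0.86, -0.85, 1.76, 0.8, 0.91, 0.68] err 0.0 0.0
[1.3, -0.1, 0, 0, 0, 0, 1.0, 1.2, 0, 0, 0, 0, 0, 1.0, 1.3, -0.1, 0, 0, 0, 0, 1.0, 1.3, -0.1, 0, 0, 0, 0, 1.0, 1.2, 0, 0, 0, 0, 0, 1.0, 1.3, -0.1, 0, 0, 0, 0, 1.0, 1.2, 0, -0.1, 0, 0, 0, 1.0, 1.3, -0.1, 0, 0, 0, 0, 1.0]
```

Emit:
{"method": "send_rows", "body": {"plan": [0,-0.3,0,0,0,0,1,0,-0.2,0,0,0,0,1,0,0,0,0,0,0,1,0.6,0,0,0,0,0,1,0.9,0,0,0,0,0,1,1.2,0,0,0,0,0,1,1.2,0,0,0,0,0,1]}}

```text
t: 34.92
position: [0.579, 0.0707, 0.0646]
tool_rot: [[-0.026, -0.003, -1.0], [1.0, 0.0, -0.026], [0.0, -1.0, 0.003]]
force: [-0.8, -0.6, -5.5]
opening: 0.12
```

```bash
python3 - <<'E'
from rows import *
rows([(W(0,.24,.065),0,a0,-pi,6)],1)
S=robot.capture("side")
from h import crop
crop(S,(290,160,150,150),4,"s19")
E
```

```text
t 34.92 pos [0.579  0.0707 0.0646] F [-0.8 -0.6 -5.5] q [0.4, 0.85, -0.85, 1.79, 0.8, 0.9, 0.77] op 0.12
 q [0.29, 0.86, -0.85, 1.76, 0.8, 0.91, 0.68] err 0.0 0.0
[1.0, 0, 0, 0, 0, 0, 1.0, 1.0, 0, 0, 0, 0, 0, 1.0, 1.1, 0, 0, 0, 0, 0, 1.0, 1.0, 0, -0.1, 0, 0, 0, 1.0, 1.0, 0, 0, 0, 0, 0, 1.0, 1.0, 0, 0, 0, 0, 0, 1.0]
```

View pics/s19.png

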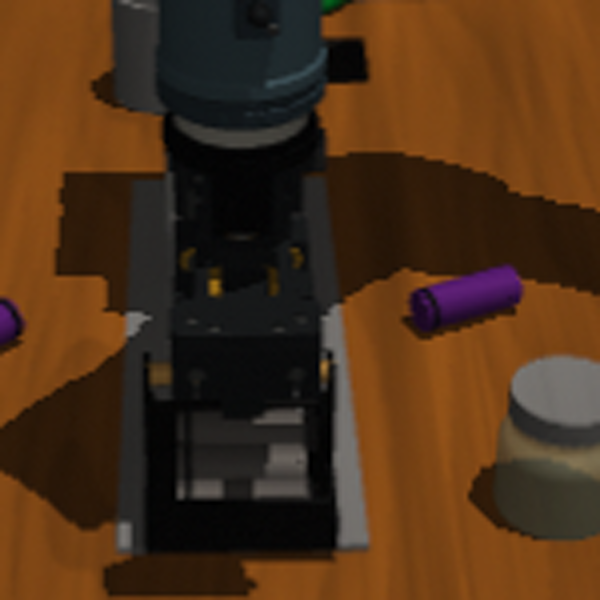

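Emit:
{"method": "send_rows", "body": {"plan": [1.2,0,0,0,0,0,1,1.2,0,0,0,0,0,1,1.2,-0.5,0,0,0,0,1,1.2,-1,0,0,0,0,1,1,-1.5,0.5,0,0,0,1,1,-1.5,1,0,0,0,1,1,-1,1.5,0,0,0,1,1,-0.5,1.5,0,0,0,1]}}

```text
t: 35.98
position: [0.5308, 0.1567, 0.1254]
tool_rot: [[-0.025, -0.002, -1.0], [1.0, -0.0, -0.025], [-0.0, -1.0, 0.002]]
force: [0.7, -0.1, -4.4]
opening: 0.12
```

```bash
python3 - <<'E'
from rows import *
rows([(np.array([.4392,.2374,.13]),0,.1082,-pi,8)],1)
E
```

```text
t 35.98 pos [0.5308 0.1567 0.1254] F [ 0.7 -0.1 -4.4] q [0.3, 0.73, -0.93, 1.84, 0.72, 0.95, 0.64] op 0.12
 q [0.16, 0.66, -0.98, 1.97, 0.71, 0.9, 0.48] err 0.0 0.0
[1.0, -0.1, 1.1, 0, -0.01, 0, 1.0, 1.1, 0, 1.1, 0, -0.01, 0, 1.0, 1.0, -0.1, 1.1, 0, -0.01, 0, 1.0, 1.1, 0, 1.1, 0, -0.01, 0, 1.0, 1.1, -0.1, 1.1, 0, -0.01, 0, 1.0, 1.1, 0, 1.1, 0, -0.01, 0, 1.0, 1.1, -0.1, 1.0, 0, -0.01, 0, 1.0, 1.1, 0, 1.1, 0, -0.01, 0, 1.0]
```

Emit:
{"method": "send_rows", "body": {"plan": [1,-0.1,1.2,0,-0.01,0,1,1.1,0,1.1,0,-0.01,0,1,1,-0.1,1.1,0,-0.01,0,1,1.1,0,1.1,0,-0.01,0,1,1,0,1,0,-0.01,0,1,0.9,0,0.9,0,-0.01,0,1,0.6,0,0.6,0,-0.01,0,1,0.3,0,0.3,0,-0.01,0,1,0,0,0,0,0,0,1]}}

```text
t: 37.1
position: [0.4554, 0.2221, 0.1268]
tool_rot: [[-0.105, -0.003, -0.994], [0.994, -0.0, -0.105], [0.0, -1.0, 0.003]]
force: [0.6, 0.3, -6.0]
opening: 0.119
```

```bash
python3 - <<'E'
from rows import *
rows([(np.array([.4392,.2374,.0675]),0,.1082,-pi,4)],1)
S=robot.capture("side");T=robot.capture("top")
from h import crop
crop(S,(330,200,250,190),3,"s20");crop(T,(80,160,220,160),3,"t20")
E
```

```text
t 37.1 pos [0.4554 0.2221 0.1268] F [ 0.6  0.3 -6. ] q [0.19, 0.68, -0.98, 1.96, 0.72, 0.9, 0.52] op 0.12
 q [0.09, 0.75, -0.89, 2.0, 0.83, 0.8, 0.39] err 0.0 0.0
[0.4, 1.5, 0.4, 0, 0, 0, 1.0, 0.4, 1.5, 0.3, 0, 0, 0, 1.0, 0.5, 1.5, 0.4, 0, 0, 0, 1.0, 0.4, 1.4, 0.3, 0, 0, 0, 1.0]
```

View pics/s20.png

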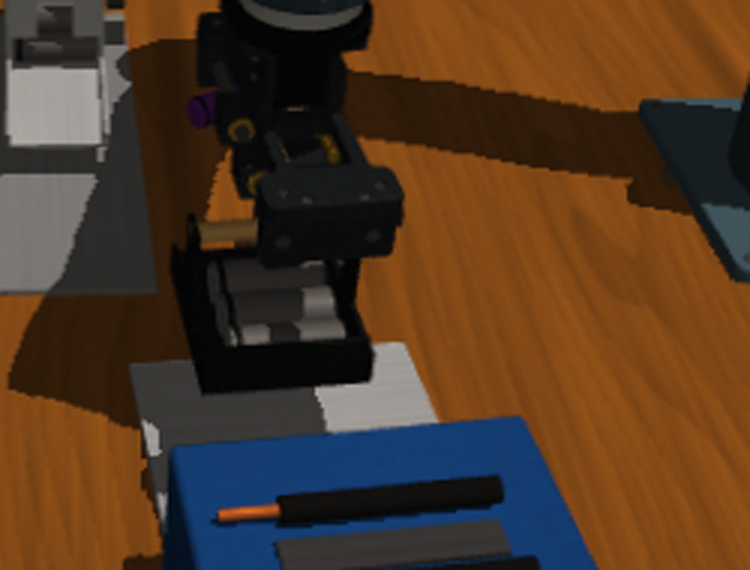

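View pics/t20.png

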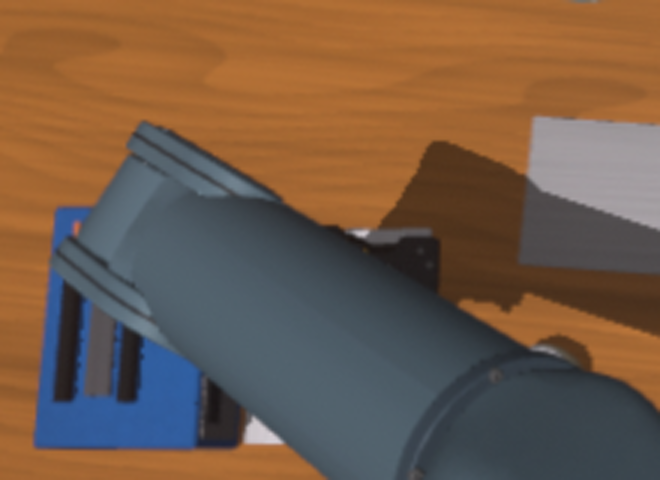

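Emit:
{"method": "send_rows", "body": {"plan": [0.8,0,0.7,0,0,0,1,0.9,0.5,0.7,0,0,0,1,0,1.5,0,0,0,0,1,0,1.5,0,0,0,0,1,0,1.3,0,0,0,0,1,0,0.8,0,0,0,0,1,0,0,0,0,0,0,1]}}

```text
t: 38.08
position: [0.4392, 0.2373, 0.0702]
tool_rot: [[-0.105, -0.004, -0.995], [0.995, -0.001, -0.105], [-0.0, -1.0, 0.004]]
force: [-0.2, 0.1, -5.7]
opening: 0.119
```

```bash
python3 - <<'E'
from rows import *
rows([(np.array([.4392,.2374,.0657]),0,.1082,-pi,2)],1)
S=robot.capture("side")
from h import crop
crop(S,(330,200,250,190),3,"s21")
E
```

```text
t 38.08 pos [0.4392 0.2373 0.0702] F [-0.2  0.1 -5.7] q [0.1, 0.75, -0.89, 2.0, 0.82, 0.81, 0.39] op 0.12
 q [0.09, 0.76, -0.88, 2.0, 0.83, 0.8, 0.39] err 0.0 0.0
[0, 0.2, 0, 0, 0, 0, 1.0, 0, 0.3, 0, 0, 0, 0, 1.0]
```

View pics/s21.png

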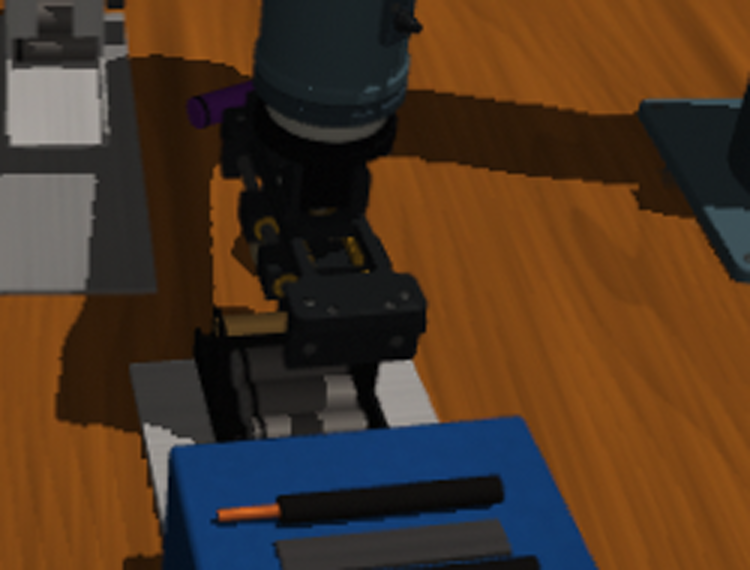

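Emit:
{"method": "send_rows", "body": {"plan": [0,0.2,0,0,0,0,1,0,0.2,0,0,0,0,1,0,0.1,0,0,0,0,1,0,0,0,0,0,0,1]}}

```text
t: 38.62
position: [0.4399, 0.2368, 0.0661]
tool_rot: [[-0.104, -0.002, -0.995], [0.995, -0.002, -0.104], [-0.001, -1.0, 0.003]]
force: [0.0, -4.9, 2.6]
opening: 0.117
```

Emit:
{"method": "send_rows", "body": {"plan": [0,0,0,0,0,0,0.6,0,0,0,0,0,0,0.3,0,0,0,0,0,0,0,0,0,0,0,0,0,-0.4,0,0,0,0,0,0,-0.4,0,0,0,0,0,0,-0.4,0,0,0,0,0,0,-0.4]}}

```text
t: 39.5
position: [0.4395, 0.2375, 0.0659]
tool_rot: [[-0.105, -0.003, -0.994], [0.995, -0.0, -0.105], [0.0, -1.0, 0.003]]
force: [0.8, -0.4, -0.2]
opening: 0.7
```

Emit:
{"method": "send_rows", "body": {"plan": [0,-1,0,0,0,0,-0.4,0,-2,0,0,0,0,-0.4,0,-3,0,0,0,0,-0.4,0,-3,0,0,0,0,-0.4,-2,-4,0,0,0,0,-0.4,-4,-4,2,0,0,0,-0.4,-4,0,3,0,0,0,-0.4,-4,0,3,0,0,0,-0.4,0,0,0,0,0,0,-0.4]}}

```text
t: 40.62
position: [0.3737, 0.0861, 0.2364]
tool_rot: [[-0.099, -0.003, -0.995], [0.995, -0.005, -0.099], [-0.005, -1.0, 0.004]]
force: [0.4, 0.2, 0.1]
opening: 0.698
```

```bash
python3 - <<'E'
from h import *
o=robot.get_obs();print(o["t"],o["position"],o["force"].round(1))
S=robot.capture("side");T=robot.capture("top")
import pickle;pickle.dump((T,S),open("c1.pkl","wb"))
crop(T,(130,220,120,90),6,"t22");crop(S,(340,230,220,165),3,"s22")
cv2.imwrite("pics/t22f.png",T["img"][:,:,::-1])
for n in("plate","carrier_base","carrier_bar"):
    for c in(T,S): print(n,[(round(d["score"],2),np.round(d["uv"]).tolist()) for d in robot.spot_point(c,n)][:3])
E
```

```text
40.625 [0.37369769 0.08613182 0.23635998] [0.4 0.2 0.1]
plate []
plate []
carrier_base [(0.85, [208.0, 136.0]), (0.65, [200.0, 270.0])]
carrier_base [(0.96, [224.0, 361.0])]
carrier_bar [(0.92, [197.0, 122.0]), (0.79, [194.0, 270.0]), (0.6, [388.0, 253.0])]
carrier_bar [(0.97, [213.0, 329.0]), (0.69, [431.0, 309.0])]
```

View pics/t22.png

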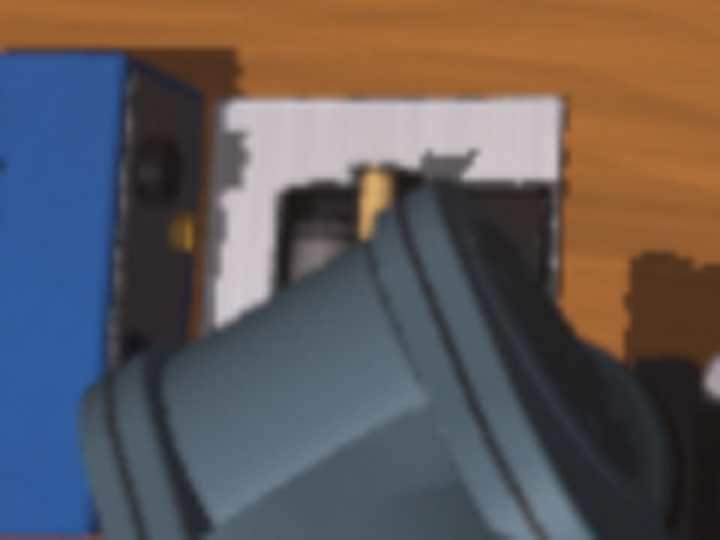

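View pics/s22.png

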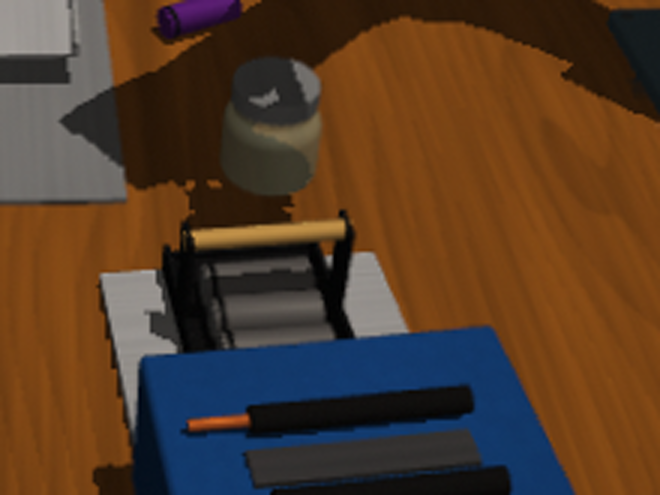

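View pics/t22f.png

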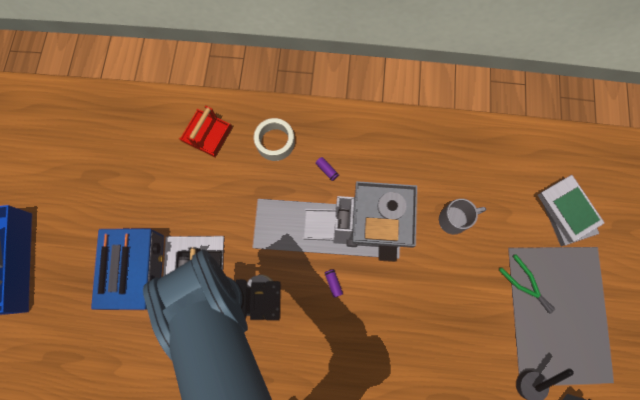

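Emit:
{"method": "send_rows", "body": {"plan": [-4,-1,0,0,0,0,-0.4,-4,-1,0,0,0,0,-0.4,-4,-1,-1,0,0,0,-0.4,-4,-1,-1,0,0,0,-0.4,-4,-1,-1,0,0,0,-0.4,-4,-1,-1,0,0,0,-0.4,0,0,0,0,0,0,-0.4]}}

```text
t: 41.9
position: [0.4415, -0.1467, 0.296]
tool_rot: [[-0.101, -0.002, -0.995], [0.995, 0.001, -0.101], [0.001, -1.0, 0.002]]
force: [0.3, 0.4, -1.0]
opening: 0.704
```

```bash
python3 - <<'E'
from h import *
import pickle
o=robot.get_obs();print(o["t"],o["position"],o["force"].round(1))
S=robot.capture("side");T=robot.capture("top")
crop(T,(130,220,120,90),6,"t23");crop(T,(240,160,200,110),4,"t23b");crop(S,(300,100,120,120),5,"s23")
x,y,a=.4395,.2375,.105;c,s=np.cos(a),np.sin(a)
for P in((.045,0,.084),(-.045,0,.084)):
    w=[x+c*P[0]-s*P[1],y+s*P[0]+c*P[1],P[2]];print("bar pred S",proj(S,w)[0].round(1),"T",proj(T,w)[0].round(1))
print("obs S",(340+190/3,230+238/3),(340+345/3,230+230/3))
for n,u,z in(("mug",(458,215),.085),("tape",(274,138),.048),("jar",(261,287),.075)): print(n,[np.round(d["uv"]).tolist() for d in robot.spot_point(T,n)][:1])
E
```

```text
41.9 [ 0.44149163 -0.14673271  0.29602322] [ 0.3  0.4 -1. ]
bar pred S [405.2 310.1] T [192.1 249.8]
bar pred S [455.7 306.2] T [190.  287.9]
obs S (403.3333333333333, 309.3333333333333) (455.0, 306.6666666666667)
mug [[449.0, 219.0]]
tape [[273.0, 146.0]]
jar [[259.0, 286.0]]
```

View pics/t23.png

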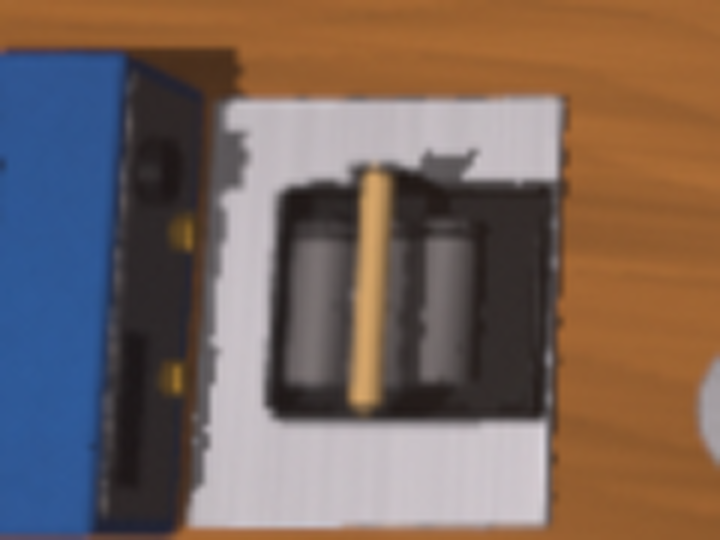

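View pics/s23.png

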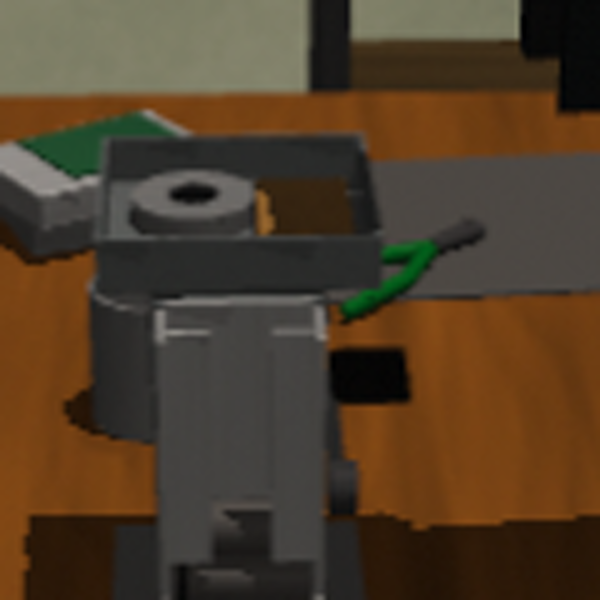

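```bash
python3 -c "
from workcell import robot
print(robot.sign_off())"
```

```text
the job is handed in; nothing more can be done
None
```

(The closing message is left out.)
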